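# Charge the blank chute and hang up the scrap pail

### The job

Get the forge bench ready: drop every rusty offcut into the pail, and load every bright steel disc flat into the feed chute, pushing them down so that they stand in a closed row hard against the red stop. With the pail still standing on the bench raise its bail upright, then hang the pail with its scrap by the bail on the two-pronged hook, and let go. Leave the hammer, chisel and tin alone.

Things in the scene. Friction and masses are not known exactly. Their poses are not given: they have to be found in the camera images.
- chute_stop (a point): Point on the feed chute's floor, mid-width, at the foot of the red stop's face. x runs DOWNHILL along the floor, away from the robot, y across, z square to the floor. Fixed. The floor slopes 0.21 rad and runs 260 mm from the stop (x = 0) up to an open end (x = -260 mm). Blanks do not slide down by themselves: they must be pushed.
- chute: The chute's stand, fixed; origin on the bench under its middle. The channel is 56 mm wide inside, blue walls and red stop 28 mm high above its floor. Over its lowest 110 mm two yellow lips (undersides 24 mm, tops 28 mm above the floor) leave a 44 mm slot between them: blanks pass beneath but cannot drop in there. The upper 150 mm is open on top.
- hook_seat (a point): Where the middle of the bail's bar (centre line) rests when the pail hangs on the hook; 239 mm above the bench, midway between the prongs. x points from the prong tips to the post, z up. Each yellow prong is level from the post to 20 mm in -x of here, then turns up to a tip 27 mm in -x and 17 mm above this point.
- hook: Fixed hook stand; origin at the post's foot, on the bench. Two parallel prongs 8 mm thick point to -x (toward the robot), centre lines 38 mm either side of the middle in y (68 mm free between). The seat point is 95 mm in -x of the post. Post 18 mm thick, crossbar on it 240 mm above the bench; foot plate 160 mm square, 14 mm thick.
- pail: Small metal pail, 100 mm high, 130 mm across the rim and 112 mm across the foot, walls 3 mm, mass about 0.4 kg. Origin: centre of its underside; z up. The bail is hinged at the rim, 95 mm above the origin, about the pail's y axis (pivots at y = +-73 mm); lying flat it reaches out over the pail's -x side at the height of the pivots.
- bail_grip (a point): Middle of the bail's straight bar (red sleeve), on its centre line. The bail is an 8 mm thick steel wire, two legs and a bar 110 mm from the hinge line, the bar running along the pail's y, straight for 116 mm. The sleeve is 12 mm thick, 50 mm long and turns freely on the bar, so the bail can swing while a gripper holds the sleeve. Lying flat, the bar is clear of the pail's wall by about 40 mm.
- bail (a joint): Bail angle in rad: 0 lying flat (end stop, toward the pail's -x), 1.57 upright over the pail's middle, 3.14 flat on the other side. Slight friction (about 0.02 N m): let go part-way up it falls back; close to upright it stays.
- pail_mid (a point): Point on the pail's axis 50 mm above its underside.
- blank0: Good blank: a bright steel disc 50 mm in diameter, 20 mm thick, about 0.3 kg, lying flat. Origin: centre of its underside; z is its axis. May be absent (None).
- blank1: Good blank: a bright steel disc 50 mm in diameter, 20 mm thick, about 0.3 kg, lying flat. Origin: centre of its underside; z is its axis. May be absent (None).
- blank2: Good blank: a bright steel disc 50 mm in diameter, 20 mm thick, about 0.3 kg, lying flat. Origin: centre of its underside; z is its axis. May be absent (None).
- scrap0: Scrap offcut: a rust-brown steel block 56 mm (x) by 22 mm (y) by 16 mm high, about 0.13 kg. Origin: centre of its underside. May be absent (None).
- scrap1: Scrap offcut: a rust-brown steel block 56 mm (x) by 22 mm (y) by 16 mm high, about 0.13 kg. Origin: centre of its underside. May be absent (None).
- scrap2: Scrap offcut: a rust-brown steel block 56 mm (x) by 22 mm (y) by 16 mm high, about 0.13 kg. Origin: centre of its underside. May be absent (None).
- hammer: Hammer lying on the far side of the bench (bystander). Origin under its middle.
- chisel: Cold chisel lying on the far side of the bench (bystander), 155 mm long, 16 mm thick.
- tin: Closed tin 70 mm in diameter, 90 mm high (bystander). Origin: centre of its underside.
Not all that is in view belongs to the job. What is shaped like the scrap2 but orange is not meant. Leave any yellow look-alike of the pail alone.

How it is judged (in metres and radians):
On the way, in this order (a step that is already met when the one before it is completed fails the run):
1. the bail stands upright while the pail stands on the bench (value of joint bail between 1.27 and 1.87 rad and height (world z) of pail below 0.006 m and angle between pail's own z axis and vertical below 0.08 rad), for 0.2 s.
2. the pail hangs by its bail on the prongs (x of bail_grip in the frame of hook_seat between -0.03 and 0.03 m and y of bail_grip in the frame of hook_seat between -0.03 and 0.03 m and z of bail_grip in the frame of hook_seat between -0.01 and 0.012 m and contact force between pail and hook above 2 N and height (world z) of pail above 0.015 m), for 0.2 s.
At the end, for the whole second after the job is handed in: The pail hangs still on both prongs by its bar (within 30 mm of the seat point), clear of the bench, within 0.35 rad of upright; all offcuts are in it; all discs lie flat in the chute in one row, the first within 8 mm of the stop, neighbours within 6 mm, three ending within 9 mm of solid (all of step 2 and angle between pail's own z axis and vertical below 0.35 rad and linear speed of pail below 0.05 m/s and distance between each of scrap0, scrap1, scrap2 and pail_mid below 0.072 m and x of blank0 in the frame of chute_stop between -0.134 and 0 m and y of blank0 in the frame of chute_stop between -0.006 and 0.006 m and z of blank0 in the frame of chute_stop between -0.006 and 0.006 m and linear speed of each of blank0, blank1, blank2 below 0.02 m/s and (x of blank0 in the frame of chute_stop above -0.033 m or distance between blank0 and blank1 below 0.056 m or distance between blank0 and blank2 below 0.056 m) and x of blank1 in the frame of chute_stop between -0.134 and 0 m and y of blank1 in the frame of chute_stop between -0.006 and 0.006 m and z of blank1 in the frame of chute_stop between -0.006 and 0.006 m and (x of blank1 in the frame of chute_stop above -0.033 m or distance between blank1 and blank0 below 0.056 m or distance between blank1 and blank2 below 0.056 m) and x of blank2 in the frame of chute_stop between -0.134 and 0 m and y of blank2 in the frame of chute_stop between -0.006 and 0.006 m and z of blank2 in the frame of chute_stop between -0.006 and 0.006 m and (x of blank2 in the frame of chute_stop above -0.033 m or distance between blank2 and blank0 below 0.056 m or distance between blank2 and blank1 below 0.056 m) and x of any of blank0, blank1, blank2 in the frame of chute_stop above -0.033 m); the robot touches nothing.
It fails at once if the hammer is pushed about (more than 40 mm) (distance of hammer from where it was at the start of the episode above 0.04 m).
It fails at once if the chisel is pushed about (more than 40 mm) (distance of chisel from where it was at the start of the episode above 0.04 m).
It fails at once if the tin is pushed about (more than 40 mm) (distance of tin from where it was at the start of the episode above 0.04 m).
Of blank0, blank1, blank2 only 2 to 3 are there at a start; the rules pass over those that are not, and their reading is None.
Of scrap0, scrap1, scrap2 only 2 to 3 are there at a start; the rules pass over those that are not, and their reading is None.
At some moment in a run one of blank0, blank1, blank2 may be knocked a few centimetres aside while the robot is not near it.
It also fails if it takes over 208 s, if anything falls off the work surface, if the arm or the gripper's body presses on something with over 40 N, if the wrist force passes 120 N, or if a joint passes its speed limit or range.

### The arm

A 7-joint arm with a two-finger parallel gripper is mounted at the origin on the work surface. World frame = base frame: x ahead of the robot, y to its left, z up, the work surface at z = 0. Lengths are in mm, angles in rad, forces in N, time in s.
With the tool pointing down it reaches from about 425 to 875 mm from the base axis. Payload 4.7 kg.
Tool frame: the origin (TCP) lies midway between the tips of the shut fingers; the grasp point (between the pads) lies behind it (manip.grasp_offset is the z of the grasp point in the tool frame, in mm); z points along the fingers, y is the line along which they close (so a half turn about z gives the same grasp; the last joint's range is limited). The gripper opens to 87 mm and grips with 3 to 60 N. Pads are 19 mm wide; open, the fingers measure 117 mm over their backs; the gripper's body (75 mm by 190 mm) begins 51 mm behind the grasp point.
Start: joints at [-1.233, 0.321, -0.07, 1.45, 0.023, 1.371, -0.057], TCP at [206.839, 616.233, 222.587] pointing down, gripper open.
Joint ranges: [-2.86, 2.86], [-0.3, 2.09], [-1.38, 1.24], [0.06, 2.45], [-1.56, 4.7], [0.09, 2.05], [-2.69, 2.69]. Speed limits (rad/s): [2.57, 2.57, 3.14, 3.14, 3.14, 3.14, 3.14].

### API

Orientations are given as a unit quaternion [x, y, z, w].
In Python, from cell import manip gives the robot as it stands. The module is installed in compiled form; this text tells all that it offers.
- The arm moves only by the tool arm_command, never from a script. Its argument "targets" is a list that holds one entry, the list of rows, each a list of 5 numbers: the shift along the tool's x, y, z normalised to -1 to 1, where 1 is 25 mm, then the turn about the tool's z normalised to -1 to 1, where 1 is 10 degrees, then the opening, from -1 (shut) to 1 (fully open). A call has 1 to 20 rows; each row shifts and turns the commanded pose from where the row before left it, along the tool's axes as they then stand; what a row does not reach is not made up. A row lasts 1/8 s, in which the tool goes at most 62.5 mm and 10.7 degrees, less where a joint would pass 70% of its speed; a pose out of reach is approached as far as the arm can. A call with a number of a shift or a turn outside -1 to 1 is refused whole. A call with a gripper value outside its range is refused whole. The fingers move at their own pace and stop on an object; the grip force is fixed at half the most. Time passes only in rows, so rows that do not move let the fingers close. It gives the time, the measured TCP pose, the force, the opening and the grip force at its end, in the units of the state.
- manip.get_obs(): the state, without advancing time (a new reading comes with each control period).
- manip.capture(name): name is "side" or "top"; returns a dict with "image" (400x640x3 uint8, blue, green, red), "mtx" (3x3 intrinsics, pixels), "origin" and "orientation" of the camera in the world. Camera axes: x right, y down, z forward; pixel columns grow to the right and rows downward; lengths in mm; the calibration is good to about 2 mm. A picture is of the moment at which its call begins. There is no depth.
- manip.sign_off(): hands the job in; it is judged then, once.
The state is a dict: "t": time; "q": joint angles; "joint_vel": joint speeds; "joint_efforts": joint torques, N m; "tcp_pos": TCP position; "ee_rot": TCP orientation; "contact_force": force on the tool from outside, world axes, zero at the start; "wrist_torque": the same for the moment, N m; "gripper_width": finger opening in mm; "finger_force": force on a finger pad.
Only numpy, scipy, OpenCV 4.12 (cv2) and the standard library are available. Lean on these libraries where they do the work, as an engineer would, in place of code of your own. Each camera call takes 0.05 s, during which the arm holds its last target. There are 200 camera calls.

## Working session

There is one attempt and no reset: what is moved stays moved. The work goes in short steps, Python scripts to look and compute and a tool call to move; the robot and the scene stay as the last step left them, time stands still between calls to the robot, and variables do not carry over. Pictures are saved under pics/ and viewed, at most 16 in all, crops included, and the job is handed in when it is done.

Besides the shell and the picture viewer there is one more tool, called after ">>>" in YAML: its name, and indented under it one key for each argument. arm_command: Moves the arm, as the interface text tells. Its arguments: {"type":"object","properties":{"targets":{"type":"array"}},"required":["targets"]}

```bash
mkdir -p pics; cat > h.py <<'E'
import numpy as np, cv2
from cell import manip
from scipy.spatial.transform import Rotation as R
def cap(name,fn):
    c=manip.capture(name); cv2.imwrite('pics/'+fn+'.png',c['image']); np.savez('pics/'+fn,**{k:np.array(v) for k,v in c.items()}); return c
def ld(fn): return dict(np.load('pics/'+fn+'.npz'))
def rot(o):
    o=np.array(o); return o if o.shape==(3,3) else R.from_quat(o).as_matrix()
def ray(c,u,v):
    d=rot(c['orientation'])@np.linalg.inv(c['mtx'])@np.array([u,v,1.]); return np.array(c['origin']),d/np.linalg.norm(d)
def onz(c,u,v,z):
    o,d=ray(c,u,v); return o+d*(z-o[2])/d[2]
def proj(c,p):
    q=np.array(c['mtx'])@(rot(c['orientation']).T@(np.array(p,float)-c['origin'])); return q[:2]/q[2]
def tri(obs):
    A=np.zeros((3,3));b=np.zeros(3)
    for c,u,v in obs:
        o,d=ray(c,u,v);M=np.eye(3)-np.outer(d,d);A+=M;b+=M@o
    return np.linalg.solve(A,b)
def st():
    s=manip.get_obs(); print('t',round(s['t'],2),'tcp',np.round(s['tcp_pos'],1),'rot',np.round(R.from_quat(s['ee_rot']).as_matrix(),3).tolist(),'F',np.round(s['contact_force'],1),'w',round(s['gripper_width'],1),'q',np.round(s['q'],2)); return s
E
python3 - <<'E'
from h import *
for n in ('side','top'):
    c=cap(n,n+'0'); print(n,c['mtx'],c['origin'],rot(c['orientation']).round(3))
st(); print(manip.grasp_offset)
E
```

```text
side [[510.9176953    0.         336.56068116]
 [  0.         510.9176953  203.25237758]
 [  0.           0.           1.        ]] [ -140.58366023 -1076.37904665   898.75667393] [[ 0.842 -0.272  0.465]
 [-0.539 -0.413  0.734]
 [-0.007 -0.869 -0.495]]
top [[443.33573238   0.         314.8959608 ]
 [  0.         443.33573238 200.1580716 ]
 [  0.           0.           1.        ]] [ 312.79619981    5.00583637 1302.1075728 ] [[-0.017 -0.983  0.183]
 [-1.     0.018  0.003]
 [-0.007 -0.183 -0.983]]
t 0.1 tcp [206.7 615.8 221.6] rot [[-0.948, 0.318, -0.0], [0.318, 0.948, -0.002], [-0.0, -0.002, -1.0]] F [0.7 0.3 0.1] w 87.3 q [-1.23  0.32 -0.07  1.45  0.02  1.37 -0.06]
-18.700000000000003
```

View pics/side0.png

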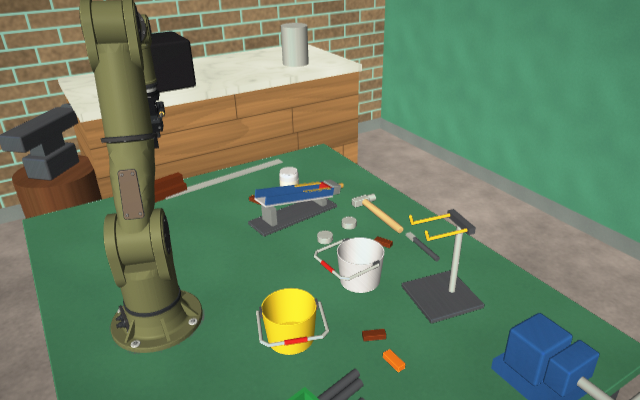

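View pics/top0.png

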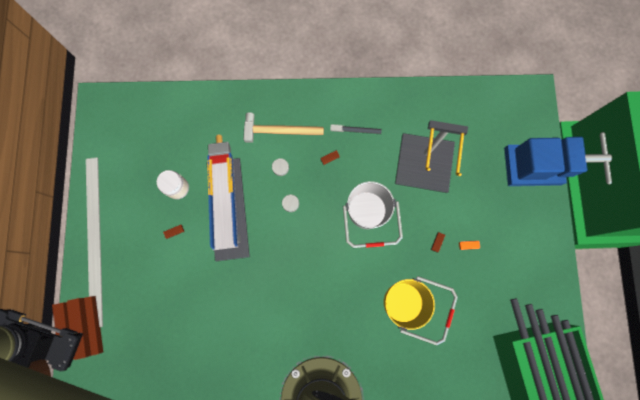

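Two blanks at top-view (280,167), (290,203); scraps at (330,157), (438,242), (174,231); orange decoy (470,245); white pail (370,207) with its bail toward the robot, yellow decoy pail; hook at right, chute at left. I'll get finer pixel positions.

```bash
python3 - <<'E'
from h import *
t=ld('top0');s=ld('side0')
a=cv2.resize(t['image'][105:270,150:490],None,fx=2.35,fy=2.35,interpolation=cv2.INTER_CUBIC)
b=cv2.resize(s['image'][160:360,225:495],None,fx=2.9,fy=2.9,interpolation=cv2.INTER_CUBIC)
cv2.imwrite('pics/ta.png',a);cv2.imwrite('pics/sb.png',b);print(a.shape,b.shape)
def blobs(c,lo,hi,nm,amin=15):
    h=cv2.cvtColor(c['image'],cv2.COLOR_BGR2HSV);m=cv2.inRange(h,lo,hi)
    n,l,stt,ce=cv2.connectedComponentsWithStats(m)
    for i in range(1,n):
        if amin<stt[i,4]<1500:
            pts=np.argwhere(l==i)[:,::-1].astype(np.float32); r=cv2.minAreaRect(pts)
            print(nm,ce[i].round(1),stt[i,4],np.round(r[1],1),round(r[2],1))
for n,c in(('top',t),('side',s)):
    blobs(c,(3,150,40),(12,255,140),n+' rust'); blobs(c,(0,200,150),(4,255,255),n+' red')
    blobs(c,(0,0,130),(179,40,255),n+' grey',60); blobs(c,(18,150,150),(32,255,255),n+' yel')
E
```

```text
(388, 799, 3) (580, 783, 3)
top rust [329.6 157.1] 118 [ 6.7 17. ] 63.4
top rust [173.4 231.3] 130 [ 6.8 18.9] 66.8
top rust [437.7 241.9] 127 [ 6.9 18. ] 21.8
top rust [ 41.5 368.1] 27 [12.9  5.1] 39.8
top red [218.7 158.4] 71 [ 5. 15.] 90.0
top red [375.2 244.1] 33 [ 2. 14.] 90.0
top red [449.6 317.9] 36 [ 2.2 15.8] 15.9
top grey [248.5 127.5] 244 [28.  9.] 90.0
top grey [336.4 127.8] 83 [13.4  6.4] 7.1
top grey [602.1 158.2] 318 [50. 25.] 90.0
top grey [218.1 148.5] 211 [11.2 19.3] 83.7
top grey [279.9 166.7] 235 [17. 16.] 90.0
top grey [221.7 209.2] 1460 [85.5 23.2] 83.8
top grey [172.1 184.3] 692 [33.2 24.7] 45.0
top grey [290.1 202.8] 237 [17. 16.] 90.0
top grey [396.8 226.7] 161 [14.8 45.6] 15.4
top grey [349.  230.5] 165 [45.6 14.8] 63.4
top grey [440.4 288. ] 168 [48.3 14.9] 38.9
top grey [425.5 336.8] 167 [15.6 48.1] 87.5
top grey [346.  372.5] 62 [7.8 7.8] 45.0
top yel [429.5 148.7] 119 [ 3.7 42.3] 6.1
top yel [459.7 153.6] 110 [ 3.8 42.2] 4.4
top yel [218.7 138.5] 27 [6. 4.] 90.0
top yel [229.3 175.6] 96 [33.2  3.3] 86.1
top yel [210.1 176.9] 89 [34.  4.] 88.0
top yel [40
[... 428 characters left out ...]
e grey [287.9 175.8] 313 [18. 19.] 90.0
side grey [362.2 199.4] 169 [ 9.5 24.3] 74.7
side grey [280.8 207.8] 447 [28.1 77. ] 89.1
side grey [348.4 222.5] 154 [14. 11.] 0.0
side grey [324.3 236.8] 179 [12. 15.] 90.0
side grey [455.1 262. ] 388 [ 6.7 59.9] 7.6
side grey [320.7 325.6] 160 [17.4 40.3] 15.5
side grey [264.2 334. ] 155 [41.9 17.9] 51.1
side grey [ 42.4 353.9] 96 [13.3 11.2] 81.9
side grey [ 30.6 382.5] 193 [13.4 25.5] 45.0
side grey [ 49.  387.8] 231 [28. 15.] 90.0
side grey [592.3 389.6] 312 [38.2  9.6] 36.9
side yel [307.2 184. ] 44 [ 2.1 25.2] 84.0
side yel [427.2 218.7] 153 [ 9.2 40.2] 87.1
side yel [443.6 234.2] 160 [10.1 42.1] 87.1
side yel [291.3 348.1] 312 [10.6 38.5] 81.9
```

View pics/ta.png

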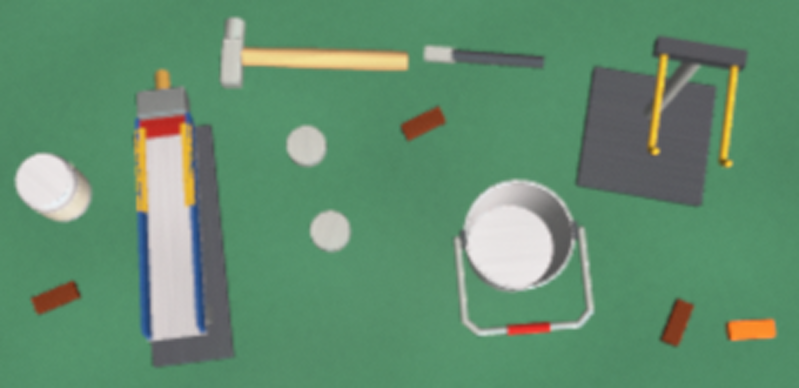

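View pics/sb.png

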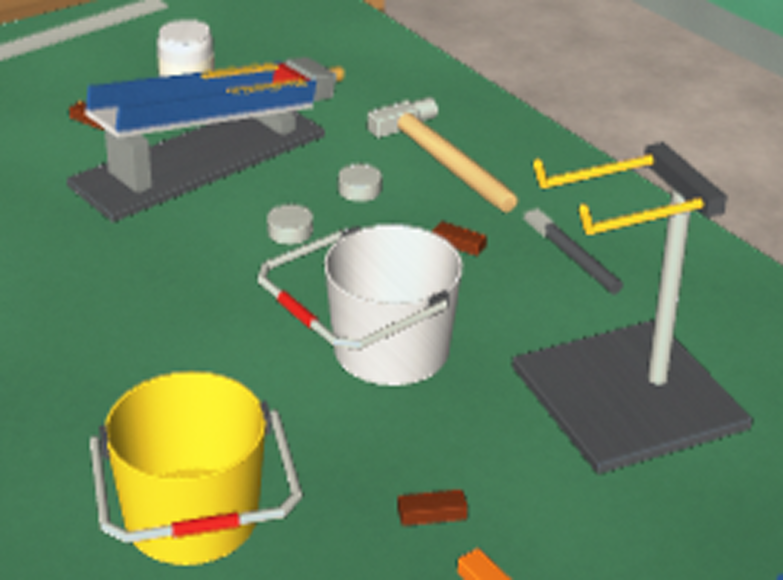

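Chute slopes away to the stop (red at (219,158)), hook prong tips at top (429,169)/(459,174), side (410,215)/(427,232); only two blanks and three offcuts seen so far.

```bash
cat > fit.py <<'E'
from h import *
from scipy.optimize import least_squares
t=ld('top0');s=ld('side0')
def res(n,a,b):
    p=tri([(t,*a),(s,*b)]); print(n,p.round(1),'err',(proj(t,p)-a).round(1),(proj(s,p)-b).round(1)); return p
res('blankA',(279.9,166.7),(348.4,222.5));res('blankB',(290.1,202.8),(324.3,236.8))
res('sc_far',(329.6,157.1),(383.9,241.7));res('sc_near',(437.7,241.9),(373.5,334.6))
print('sc_left z16',onz(t,173.4,231.3,14).round(1),'tin',onz(t,169,183,90).round(1))
for n,u,v,z in(('A',279.9,166.7,19),('B',290.1,202.8,19),('far',329.6,157.1,14),('near',437.7,241.9,14)): print(n,onz(t,u,v,z).round(1))
g=res('bail_grip',(375.2,244.1),(326.5,265.9))
a=res('tipL',(429.1,169.3),(410.5,215.2));b=res('tipR',(459.4,173.9),(426.7,231.7))
print('tips mid',((a+b)/2).round(1),'yaw of y',np.arctan2(-(a-b)[0],(a-b)[1]).round(3),np.linalg.norm(a-b))
C=[(t,(219.7,176.25),(-55,0,28)),(t,(210,195),(-110,25,28)),(t,(230.9,193),(-110,-25,28)),(t,(213.8,248.8),(-260,28,0)),(t,(238,246.3),(-260,-28,0)),(s,(295.7,186.2),(-110,25,28)),(s,(303.6,191.7),(-110,-25,28)),(s,(255.3,189.3),(-260,29,28))]
def T(p):
    return R.from_euler('zy',[p[3],.21]).as_matrix(),p[:3]
def f(p):
    M,o=T(p); return np.ravel([proj(c,M@np.array(l)+o)-u for c,u,l in C])
r=least_squares(f,[750,270,60,0]);print('stop',r.x.round(3));print(r.fun.reshape(-1,2).round(1))
np.save('stop.npy',r.x)
# pail by rim: ellipse from white blob extents, top view crop rim left/right/top/bottom
for z,u,v in((100,370.3,205.5),):print('rim',onz(t,u,v,z))
sc=[]
for n,c,y0,y1,x0,x1 in(('t',t,178,232,340,404),('s',s,234,296,330,392)):
    im=c['image'][y0:y1,x0:x1];h=cv2.cvtColor(im,cv2.COLOR_BGR2HSV);m=(h[...,1]<60).astype(np.uint8)
    cs=max(cv2.findContours(m,0,2)[0],key=cv2.contourArea);print(n,cv2.boundingRect(cs),cv2.minEnclosingCircle(cs),x0,y0)
E
python3 fit.py
```

```text
blankA [658.1 112.6  10.6] err [ 0.1 -0.2] [-0.2  0.1]
blankB [547.   82.7  10.9] err [ 0.1 -0.2] [-0.2  0. ]
sc_far [687.6 -38.5   8.1] err [ 0.4 -0.8] [-0.8  0.2]
sc_near [ 424.3 -346.4    8.4] err [ 0.1 -0.3] [-0.4  0.1]
sc_left z16 [467.5 424.6  14. ] tin [594.8 417.9  90. ]
A [655.1 112.2  19. ]
B [545.   82.5  19. ]
far [683.5 -37.   14. ]
near [ 423.  -344.5   14. ]
bail_grip [ 412.8 -152.2   98.4] err [ 0. -0.] [-0.  0.]
tipL [ 580.6 -271.1  256.1] err [ 0.5 -0.8] [-0.9  0.3]
tipR [ 568.4 -344.7  252.5] err [ 0.4 -0.7] [-0.8  0.3]
tips mid [ 574.5 -307.9  254.3] yaw of y -0.164 74.73156983995915
stop [6.62754e+02 2.82407e+02 4.56820e+01 1.14000e-01]
[[ 0.3 -0.7]
 [ 2.  -0.7]
 [-1.  -0.9]
 [ 1.6  0.2]
 [-1.9  0.1]
 [-1.7 -0.5]
 [-1.  -0.3]
 [-0.1  1. ]]
rim [ 518.79851025 -142.92408608  100.        ]
t (3, 3, 59, 51) ((33.0, 35.40625), 33.068817138671875) 340 178
s (0, 3, 55, 56) ((25.297069549560547, 29.276199340820312), 31.804399490356445) 330 234
```

```bash
cat >> h.py <<'E'
def plan(x=None,y=None,z=None,ang=None):
    """rows to world TCP x,y,z with tool y at world angle ang (mod pi)"""
    s=manip.get_obs();M=R.from_quat(s['ee_rot']).as_matrix();p=np.array(s['tcp_pos'])
    a0=np.arctan2(M[1,1],M[0,1]);d=0
    if ang is not None: d=(ang-a0+np.pi/2)%np.pi-np.pi/2
    turn=-np.degrees(d)/10
    a=a0+d;ty=np.array([np.cos(a),np.sin(a),0]);tz=np.array([0,0,-1.]);tx=np.cross(ty,tz)
    g=np.array([v if v is not None else p[i] for i,v in enumerate((x,y,z))])-p
    l=np.array([g@tx,g@ty,g@tz])/25
    print('now',p.round(1),'w',round(s['gripper_width'],1),'F',np.round(s['contact_force'],1),'q7',round(s['q'][6],2),'| turn',turn.round(2),'| then xyz units',l.round(2))
E
python3 - <<'E'
from h import *
t=ld('top0')
h=cv2.cvtColor(t['image'],cv2.COLOR_BGR2HSV);m=cv2.inRange(h,(3,150,40),(12,255,140))
n,l,stt,ce=cv2.connectedComponentsWithStats(m)
for i in range(1,n):
    if 100<stt[i,4]<140:
        uv=np.argwhere(l==i)[:,::-1]; w=np.array([onz(t,u,v,14)[:2] for u,v in uv]);c=w.mean(0)
        e,v=np.linalg.eigh(np.cov((w-c).T)); d=v[:,1]
        print(c.round(1),'long axis angle',np.arctan2(d[1],d[0]).round(3),'close ang',(np.arctan2(d[1],d[0])+np.pi/2).round(3),np.sqrt(e*12).round(1))
plan(468.5,425,100,None)
E
```

```text
[683.4 -37. ] long axis angle 2.038 close ang 3.609 [20.9 53. ]
[467.6 424.7] long axis angle 1.951 close ang 3.522 [20.5 54.4]
[ 423.1 -344.5] long axis angle 2.697 close ang 4.268 [19.9 53.7]
now [206.7 615.8 221.6] w 87.3 F [0.7 0.3 0.1] q7 -0.06 | turn -0.0 | then xyz units [-12.36  -3.9    4.86]
```

```bash
python3 -c "
from h import *
plan(469,425,70,.38)"
```

```text
now [206.7 615.8 221.6] w 87.3 F [0.7 0.3 0.1] q7 -0.06 | turn 4.97 | then xyz units [-10.98   6.91   6.06]
```

>>> arm_command:
  targets:
    - [[0, 0, 0, 1, 0.1], [0, 0, 0, 1, 0.1], [0, 0, 0, 1, 0.1], [0, 0, 0, 1, 0.1], [0, 0, 0, 0.97, 0.1], [-0.85, 0.53, 0.4, 0, 0.1], [-0.85, 0.53, 0.4, 0, 0.1], [-0.85, 0.53, 0.4, 0, 0.1], [-0.85, 0.53, 0.4, 0, 0.1], [-0.85, 0.53, 0.4, 0, 0.1], [-0.85, 0.53, 0.4, 0, 0.1], [-0.85, 0.53, 0.4, 0, 0.1], [-0.85, 0.53, 0.4, 0, 0.1], [-0.85, 0.53, 0.4, 0, 0.1], [-0.85, 0.53, 0.4, 0, 0.1], [-0.85, 0.53, 0.5, 0, 0.1], [-0.85, 0.53, 0.6, 0, 0.1], [-0.78, 0.55, 0.6, 0, 0.1], [0, 0, 0, 0, 0.1]]

```text
t: 2.48
tcp_pos: [469.9, 422.3, 78.3]
ee_rot: [0.563, 0.827, -0.002, 0.0]
contact_force: [-0.5, -0.1, 0.4]
gripper_width: 47.8
finger_force: 0.0
```

```bash
python3 -c "
from h import *
plan(469,425,4,.38)
t=cap('top','top1');s=cap('side','side1')
a=np.hstack([t['image'][100:400,0:330],s['image'][150:400,150:480][:250].copy() if 0 else cv2.resize(s['image'][100:400,100:430],(330,300))])
cv2.imwrite('pics/c1.png',a)"
```

```text
now [469.9 422.3  78.3] w 47.8 F [-0.5 -0.1  0.4] q7 -0.34 | turn -0.03 | then xyz units [0.11 0.01 2.97]
```

View pics/c1.png

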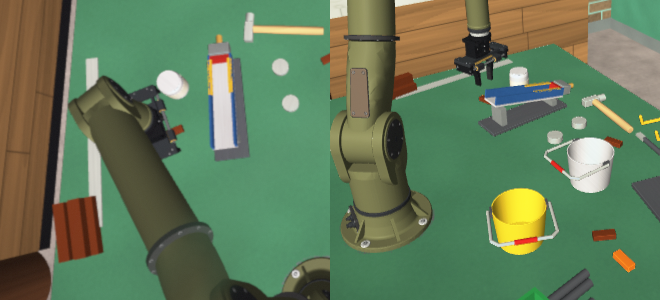

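The area that was hidden holds no third blank. The gripper is over the left offcut.

>>> arm_command:
  targets:
    - [[0, 0, 0.7, 0, 0.1], [0, 0, 0.7, 0, 0.1], [0.1, 0, 0.7, 0, 0.1], [0, 0, 0.7, 0, 0.1], [0, 0, 0.1, 0, 0.1], [0, 0, 0, 0, -1], [0, 0, 0, 0, -1], [0, 0, 0, 0, -1], [0, 0, 0, 0, -1], [0, 0, 0, 0, -1], [0, 0, -1, 0, -1], [0, 0, -1, 0, -1], [0, 0, -1, 0, -1], [0, 0, -1, 0, -1], [0, 0, -1, 0, -1], [0, 0, -1, 0, -1], [0, 0, -1, 0, -1], [0, 0, 0, 0, -1]]

```text
t: 4.82
tcp_pos: [469.0, 428.4, 184.4]
ee_rot: [0.561, 0.828, 0.002, 0.0]
contact_force: [0.4, 0.4, -1.0]
gripper_width: 21.6
finger_force: 30.0
```

```bash
python3 -c "
from h import *
plan(522,-146,180,.38)
plan(522,-146,180,0)
plan(522,-146,180,.067)"
```

```text
now [469.  428.4 184.4] w 21.6 F [ 0.4  0.4 -1. ] q7 -0.36 | turn -0.0 | then xyz units [-22.12  -6.55   0.18]
now [469.  428.4 184.4] w 21.6 F [ 0.4  0.4 -1. ] q7 -0.36 | turn 2.17 | then xyz units [-22.98   2.12   0.18]
now [469.  428.4 184.4] w 21.6 F [ 0.4  0.4 -1. ] q7 -0.36 | turn 1.79 | then xyz units [-23.07   0.58   0.18]
```

>>> arm_command:
  targets:
    - [[-0.97, -0.28, 0, 0, -1], [-0.97, -0.28, 0, 0, -1], [-0.97, -0.28, 0, 0, -1], [-0.97, -0.28, 0, 0, -1], [-0.97, -0.28, 0, 0, -1], [-0.97, -0.28, 0, 0, -1], [-0.97, -0.28, 0, 0, -1], [-0.97, -0.28, 0, 0, -1], [-0.97, -0.28, 0, 0, -1], [-0.97, -0.28, 0, 0, -1], [-0.97, -0.28, 0, 0, -1], [-0.97, -0.28, 0, 0, -1], [-0.97, -0.28, 0, 0, -1], [-0.97, -0.28, 0, 0, -1], [-0.97, -0.28, 0, 0, -1], [-0.97, -0.28, 0, 0, -1], [-0.97, -0.28, 0, 0, -1], [-0.97, -0.28, 0, 0, -1], [-0.97, -0.28, 0, 0, -1], [-0.97, -0.28, 0, 0, -1]]

```text
t: 7.32
tcp_pos: [517.4, -76.3, 182.7]
ee_rot: [0.561, 0.828, 0.0, 0.0]
contact_force: [-0.0, 0.1, -1.3]
gripper_width: 21.8
finger_force: 30.0
```

>>> arm_command:
  targets:
    - [[-0.97, -0.28, 0, 0, -1], [-0.97, -0.28, 0, 0, -1], [-0.75, -0.28, 0, 0, -1], [0, 0, 0, 0, -1], [0, 0, 0.9, 0, -1], [0, 0, 0.9, 0, -1], [0, 0, 0.9, 0, -1], [0, 0, 0.9, 0, -1], [0, 0, 0.8, 0, -1], [0, 0, 0, 0, -1], [0, 0, 0, 0, 0], [0, 0, 0, 0, 0], [0, 0, 0, 0, 0], [0, 0, -1, 0, 0], [0, 0, -1, 0, 0], [0, 0, -1, 0, 0], [0, 0, -1, 0, 0], [0, 0, 0, 0, 0]]

```text
t: 9.57
tcp_pos: [524.8, -145.4, 174.9]
ee_rot: [0.561, 0.828, 0.001, 0.002]
contact_force: [-0.1, -0.1, 0.3]
gripper_width: 43.2
finger_force: 0.0
```

```bash
python3 -c "
from h import *
plan(424,-345.5,100,4.268-3.1416)"
```

```text
now [ 524.8 -145.4  174.9] w 43.2 F [-0.1 -0.1  0.3] q7 0.68 | turn -4.28 | then xyz units [ 0.2  -8.96  2.99]
```

>>> arm_command:
  targets:
    - [[0, 0, 0, -0.86, 0], [0, 0, 0, -0.86, 0], [0, 0, 0, -0.86, 0], [0, 0, 0, -0.86, 0], [0, -0.5, 0, -0.84, 0], [0, -1, 0, 0, 0], [0, -1, 0, 0, 0], [0, -1, 0, 0, 0], [0, -1, 0, 0, 0], [0, -1, 0, 0, 0], [0, -1, 0.5, 0, 0], [0, -1, 0.5, 0, 0], [0.1, -1, 0.6, 0, 0], [0.1, -0.47, 0.8, 0, 0], [0, 0, 0.6, 0, 0], [0, 0, 0, 0, 0]]

```text
t: 11.58
tcp_pos: [420.2, -343.0, 95.9]
ee_rot: [0.22, 0.975, 0.001, -0.001]
contact_force: [0.7, 0.0, -0.5]
gripper_width: 43.6
finger_force: 0.0
```

```bash
python3 -c "
from h import *
plan(424,-345.5,4,4.268-3.1416)"
```

```text
now [ 420.2 -343.    95.9] w 43.6 F [ 0.7  0.  -0.5] q7 1.92 | turn 0.0 | then xyz units [-0.18 -0.02  3.68]
```

>>> arm_command:
  targets:
    - [[-0.15, 0, 0.9, 0, 0], [0, 0, 0.9, 0, 0], [0, 0, 0.9, 0, 0], [0, 0, 0.9, 0, 0], [0, 0, 0.05, 0, 0], [0, 0, 0, 0, -1], [0, 0, 0, 0, -1], [0, 0, 0, 0, -1], [0, 0, 0, 0, -1], [0, 0, 0, 0, -1], [0, 0, -1, 0, -1], [0, 0, -1, 0, -1], [0, 0, -1, 0, -1], [0, 0, -1, 0, -1], [0, 0, -1, 0, -1], [0, 0, -1, 0, -1], [0, 0, -1, 0, -1], [0, 0, 0, 0, -1]]

```text
t: 13.82
tcp_pos: [424.8, -346.7, 182.5]
ee_rot: [0.22, 0.975, -0.0, 0.002]
contact_force: [0.6, 0.4, -1.2]
gripper_width: 21.4
finger_force: 30.0
```

```bash
python3 -c "
from h import *
plan(522,-146,180)"
```

```text
now [ 424.8 -346.7  182.5] w 21.4 F [ 0.6  0.4 -1.2] q7 1.86 | turn -0.0 | then xyz units [-0.06  8.92  0.1 ]
```

>>> arm_command:
  targets:
    - [[0, 0.99, 0, 0, -1], [0, 0.99, 0, 0, -1], [0, 0.99, 0, 0, -1], [0, 0.99, 0, 0, -1], [0, 0.99, 0, 0, -1], [0, 0.99, 0, 0, -1], [0, 0.99, 0, 0, -1], [0, 0.99, 0, 0, -1], [0, 0.99, 0, 0, -1], [0, 0, 0, 0, -1], [0, 0, 0.9, 0, -1], [0, 0, 0.9, 0, -1], [0, 0, 0.9, 0, -1], [0, 0, 0.9, 0, -1], [0, 0, 0.5, 0, -1], [0, 0, 0, 0, -1], [0, 0, 0, 0, 0], [0, 0, 0, 0, 0], [0, 0, 0, 0, 0], [0, 0, -0.5, 0, 0]]

```text
t: 16.32
tcp_pos: [519.3, -144.7, 91.3]
ee_rot: [0.22, 0.975, -0.0, -0.001]
contact_force: [-0.1, -0.1, -0.0]
gripper_width: 42.6
finger_force: 0.0
```

>>> arm_command:
  targets:
    - [[0, 0, -1, 0, 0], [0, 0, -1, 0, 0], [0, 0, -1, 0, 0], [0, 0, -0.5, 0.94, 0], [0, 0, 0, 0.94, 0], [0, 0, 0, 0.94, 0], [0, 0, 0, 0.96, 0], [0, 0, 0, 0, 0]]

```text
t: 17.32
tcp_pos: [520.1, -145.0, 179.7]
ee_rot: [0.524, 0.852, 0.0, 0.001]
contact_force: [-0.8, 0.1, -0.1]
gripper_width: 43.2
finger_force: 0.0
```

```bash
python3 -c "
from h import *
plan(684.5,-37.5,80,.467)"
```

```text
now [ 520.1 -145.   179.7] w 43.2 F [-0.8  0.1 -0.1] q7 0.76 | turn 0.01 | then xyz units [0.88 7.81 3.99]
```

>>> arm_command:
  targets:
    - [[0.11, 0.97, 0, 0, 0], [0.11, 0.98, 0, 0, 0], [0.11, 0.98, 0, 0, 0], [0.11, 0.98, 0.3, 0, 0], [0.11, 0.98, 0.9, 0, 0], [0.11, 0.98, 0.9, 0, 0], [0.11, 0.98, 0.9, 0, 0], [0.11, 0.98, 0.9, 0, 0], [0, 0, 0, 0, 0]]

```text
t: 18.45
tcp_pos: [684.2, -34.8, 79.0]
ee_rot: [0.522, 0.853, -0.001, -0.002]
contact_force: [0.1, 0.0, -0.2]
gripper_width: 44.0
finger_force: 0.0
```

```bash
python3 -c "
from h import *
plan(684.5,-37.5,4,.467)"
```

```text
now [684.2 -34.8  79. ] w 44.0 F [ 0.1  0.  -0.2] q7 0.68 | turn 0.03 | then xyz units [-0.1  -0.04  3.  ]
```

>>> arm_command:
  targets:
    - [[-0.1, 0, 0.9, 0, 0], [0, 0, 0.9, 0, 0], [0, 0, 0.9, 0, 0], [0, 0, 0.3, 0, 0], [0, 0, 0, 0, 0], [0, 0, 0, 0, -1], [0, 0, 0, 0, -1], [0, 0, 0, 0, -1], [0, 0, 0, 0, -1], [0, 0, 0, 0, -1], [0, 0, -1, 0, -1], [0, 0, -1, 0, -1], [0, 0, -1, 0, -1], [0, 0, -1, 0, -1], [0, 0, -1, 0, -1], [0, 0, -1, 0, -1], [0, 0, -1, 0, -1], [0, 0, 0, 0, -1]]

```text
t: 20.7
tcp_pos: [686.9, -39.7, 183.0]
ee_rot: [0.524, 0.851, 0.001, 0.001]
contact_force: [-0.2, -0.4, -1.4]
gripper_width: 21.9
finger_force: 29.9
```

```bash
python3 -c "
from h import *
plan(520,-146,180)"
```

```text
now [686.9 -39.7 183. ] w 21.9 F [-0.2 -0.4 -1.4] q7 0.65 | turn -0.0 | then xyz units [-0.79 -7.88  0.12]
```

>>> arm_command:
  targets:
    - [[-0.1, -0.98, 0, 0, -1], [-0.1, -0.98, 0, 0, -1], [-0.1, -0.98, 0, 0, -1], [-0.1, -0.98, 0, 0, -1], [-0.1, -0.98, 0, 0, -1], [-0.1, -0.98, 0, 0, -1], [-0.1, -0.98, 0, 0, -1], [-0.1, -0.98, 0, 0, -1], [0, 0, 0, 0, -1], [0, 0, 0.9, 0, -1], [0, 0, 0.9, 0, -1], [0, 0, 0.9, 0, -1], [0, 0, 0.9, 0, -1], [0, 0, 0, 0, -1], [0, 0, 0, 0, 0], [0, 0, 0, 0, 0], [0, 0, 0, 0, 0], [0, 0, -1, 0, 0], [0, 0, -1, 0, 0], [0, 0, -1, 0, 0]]

```text
t: 23.2
tcp_pos: [520.0, -145.5, 167.6]
ee_rot: [0.524, 0.851, 0.0, 0.0]
contact_force: [0.3, 0.6, -0.2]
gripper_width: 43.7
finger_force: 0.0
```

>>> arm_command:
  targets:
    - [[0, 0, -0.6, 1, 0.6], [0, 0, 0, 1, 0.6], [0, 0, 0, 0, 0.6]]

```text
t: 23.58
tcp_pos: [520.1, -145.5, 181.9]
ee_rot: [0.664, 0.748, 0.001, 0.0]
contact_force: [-0.2, -0.5, -1.3]
gripper_width: 64.7
finger_force: 0.0
```

```bash
python3 - <<'E'
from h import *
s=cap('side','side2');t=cap('top','top2')
plan(546.5,82.6,80,.114)
for n,c,z in(('top',t,0),('side',s,0)):
    h=cv2.cvtColor(c['image'],cv2.COLOR_BGR2HSV);m=cv2.inRange(h,(0,0,130),(179,40,255))
    k,l,q,ce=cv2.connectedComponentsWithStats(m)
    for i in range(1,k):
        if 130<q[i,4]<260: print(n,ce[i].round(1),q[i,4])
a=cv2.resize(s['image'][170:220,240:350],None,fx=7,fy=7,interpolation=cv2.INTER_CUBIC)
b=cv2.resize(t['image'][140:255,195:250],None,fx=5,fy=5,interpolation=cv2.INTER_CUBIC)
b=cv2.rotate(b,cv2.ROTATE_90_CLOCKWISE); W=max(a.shape[1],b.shape[1])
pad=lambda i:cv2.copyMakeBorder(i,0,0,0,W-i.shape[1],0); d=np.vstack([pad(a)[:320],pad(b)])[:600,:800];print(a.shape,b.shape,d.shape);cv2.imwrite('pics/ch.png',d)
E
```

```text
now [ 519.8 -145.4  181.4] w 67.9 F [ 0.4 -0.2 -0.1] q7 0.42 | turn 0.04 | then xyz units [8.94 2.1  4.06]
top [248.5 127.4] 246
top [218.1 148.3] 218
top [280.  166.7] 237
top [290.1 202.8] 237
top [346.9 227.5] 141
top [440.6 288.2] 173
top [425.7 336.8] 172
side [324.4 236.8] 182
side [320.9 325.3] 168
side [264.3 333.8] 161
side [630.8 388.5] 221
(350, 770, 3) (275, 575, 3) (595, 770, 3)
```

View pics/ch.png

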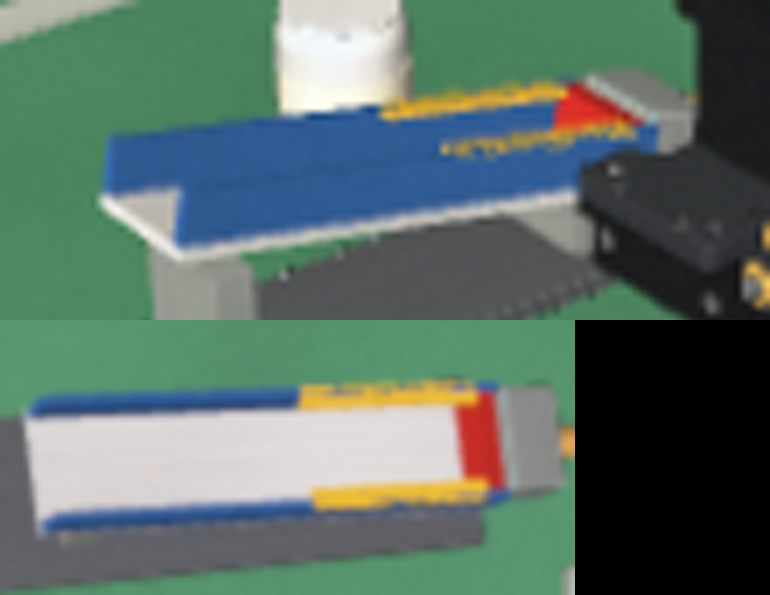

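The chute now shows clearly: open floor end corners at top-view (214,249)/(237,246), lips start at about v=194, the stop foot at (220.4,162.6).

```bash
python3 - <<'E'
from h import *
from scipy.optimize import least_squares
t=ld('top0');s=ld('side0')
C=[(t,(214,249.4),(-260,32,0)),(t,(237,246.4),(-260,-32,0)),(t,(220.7,193.6),(-110,0,28)),(t,(219.4,158.4),(0,0,28)),(t,(220.4,162.6),(0,0,0)),
(s,(255.7,189.7),(-260,29,28)),(s,(255,197.9),(-260,29,0)),(s,(265.4,205.2),(-260,-32,0)),(s,(265.7,196.9),(-260,-31,28)),(s,(294.7,186),(-110,26,28)),(s,(303.3,191.1),(-110,-25,28)),(s,(321.7,181.9),(0,22,28))]
def f(p):
    M=R.from_euler('zy',[p[3],.21]).as_matrix();return np.ravel([proj(c,M@np.array(l)+p[:3])-u for c,u,l in C])
for ft in (f,lambda p:f(p)[:10]):
    r=least_squares(ft,[662,282,46,.1]);print('stop',r.x.round(3));print(f(r.x).reshape(-1,2).round(1).tolist())
    if ft is f: np.save('stop.npy',r.x)
E
```

```text
stop [6.63910e+02 2.81755e+02 4.69010e+01 1.11000e-01]
[[-0.2, -0.7], [0.5, -0.6], [0.3, -0.9], [-0.1, -0.5], [0.9, -0.2], [-0.2, 0.2], [-0.4, -0.0], [-0.7, 0.3], [-0.2, 0.4], [-0.5, -0.8], [-0.4, -0.1], [-1.5, 0.4]]
stop [6.61897e+02 2.82388e+02 4.86310e+01 1.14000e-01]
[[-0.4, 0.0], [0.3, -0.0], [0.0, -0.3], [-0.5, 0.0], [0.5, 0.3], [-0.8, -0.1], [-1.0, -0.3], [-1.3, 0.0], [-0.7, 0.1], [-1.2, -1.1], [-0.9, -0.4], [-2.1, 0.0]]
```

>>> arm_command:
  targets:
    - [[1, 0.23, 0, 0, 0.6], [1, 0.23, 0, 0, 0.6], [1, 0.23, 0, 0, 0.6], [1, 0.23, 0, 0, 0.6], [1, 0.23, 0.3, 0, 0.6], [1, 0.23, 0.9, 0, 0.6], [1, 0.23, 0.9, 0, 0.6], [1, 0.23, 0.9, 0, 0.6], [0.94, 0.26, 0.9, 0, 0.6], [0, 0, 0, 0, 0.6]]

```text
t: 24.92
tcp_pos: [544.0, 84.5, 81.8]
ee_rot: [0.662, 0.749, -0.002, -0.001]
contact_force: [-0.6, -0.1, -0.8]
gripper_width: 69.5
finger_force: 0.0
```

```bash
python3 -c "
from h import *
plan(546.5,82.6,6,.114)"
```

```text
now [544.   84.5  81.8] w 69.5 F [-0.6 -0.1 -0.8] q7 0.03 | turn 0.05 | then xyz units [-0.09  0.09  3.03]
```

>>> arm_command:
  targets:
    - [[-0.08, 0.08, 0.9, 0, 0.6], [0, 0, 0.9, 0, 0.6], [0, 0, 0.9, 0, 0.6], [0, 0, 0.3, 0, 0.6], [0, 0, 0, 0, 0.6], [0, 0, 0, 0, 0.6]]

```text
t: 25.68
tcp_pos: [548.9, 80.7, 10.0]
ee_rot: [0.664, 0.747, 0.001, 0.001]
contact_force: [0.4, 0.8, -0.4]
gripper_width: 69.5
finger_force: 0.0
```

>>> arm_command:
  targets:
    - [[0, 0, 0, 0, -1], [0, 0, 0, 0, -1], [0, 0, 0, 0, -1], [0, 0, 0, 0, -1], [0, 0, -1, 0, -1], [0, 0, -1, 0, -1], [0, 0, -1, 0, -1], [0, 0, -1, 0, -1], [0, 0, -1, 0, -1], [0, 0, -1, 0, -1], [0, 0, -1, 0, -1], [0, 0, 0, 0, -1], [0, 0, 0, 0, -1]]

```text
t: 27.3
tcp_pos: [547.0, 80.8, 182.3]
ee_rot: [0.664, 0.748, -0.001, -0.001]
contact_force: [-0.2, 0.5, -3.2]
gripper_width: 49.4
finger_force: 30.0
```

```bash
python3 -c "
from h import *
plan(478.8,261.2,180,.112)"
```

```text
now [547.   80.8 182.3] w 49.4 F [-0.2  0.5 -3.2] q7 -0.01 | turn 0.03 | then xyz units [ 7.48 -1.9   0.09]
```

```bash
cat >> h.py <<'E'
def avgplan(x=None,y=None,z=None,ang=None,n=6,cam='top'):
    S=[manip.get_obs()];cs=[]
    for _ in range(n): cs.append(manip.capture(cam));S.append(manip.get_obs())
    p=np.array([s['tcp_pos'] for s in S]);print('mean',p.mean(0).round(2),'sd',p.std(0).round(2))
    M=np.mean([R.from_quat(s['ee_rot']).as_matrix() for s in S],0);a0=np.arctan2(M[1,1],M[0,1]);p=p.mean(0)
    d=0 if ang is None else (ang-a0+np.pi/2)%np.pi-np.pi/2
    a=a0+d;ty=np.array([np.cos(a),np.sin(a),0]);tz=np.array([0,0,-1.]);tx=np.cross(ty,tz)
    g=np.array([v if v is not None else p[i] for i,v in enumerate((x,y,z))])-p
    print('ang',a0.round(3),'turn',round(-np.degrees(d)/10,2),'xyz units',(np.array([g@tx,g@ty,g@tz])/25).round(2),'F',np.mean([s['contact_force'] for s in S],0).round(1),'w',round(S[-1]['gripper_width'],1))
    return cs[-1]
E
python3 -c "
from h import *
c=avgplan(478.8,261.2,180,.112)
h=cv2.cvtColor(c['image'],cv2.COLOR_BGR2HSV);m=cv2.inRange(h,(0,0,130),(179,40,255));k,l,q,ce=cv2.connectedComponentsWithStats(m)
print([(ce[i].round(1).tolist(),int(q[i,4])) for i in range(1,k) if 60<q[i,4]<260])"
```

```text
mean [547.1   80.76 182.43] sd [0.24 0.03 0.34]
ang 0.118 turn 0.03 xyz units [ 7.48 -1.91  0.1 ] F [ 0.3 -0.2 -3. ] w 48.8
[([249.0, 119.7], 114), ([336.4, 127.7], 82), ([218.1, 148.4], 217), ([396.9, 226.6], 164), ([349.0, 230.2], 170), ([440.8, 288.3], 173), ([425.8, 336.8], 173), ([346.0, 372.4], 65)]
```

>>> arm_command:
  targets:
    - [[0.93, -0.24, 0, 0, -1], [0.93, -0.24, 0, 0, -1], [0.93, -0.24, 0, 0, -1], [0.93, -0.24, 0, 0, -1], [0.93, -0.24, 0, 0, -1], [0.93, -0.24, 0, 0, -1], [0.93, -0.24, 0, 0, -1], [0.9, -0.23, 0, 0.03, -1], [0, 0, 0.5, 0, -1], [0, 0, 0.5, 0, -1], [0, 0, 0.5, 0, -1], [0, 0, 0.4, 0, -1], [0, 0, 0, 0, -1], [0, 0, 0, 0, -1], [0, 0, 0, 0, -1]]

```text
t: 29.48
tcp_pos: [479.1, 259.4, 136.9]
ee_rot: [0.666, 0.746, 0.001, 0.0]
contact_force: [-0.7, -0.1, -2.5]
gripper_width: 48.6
finger_force: 30.0
```

```bash
python3 -c "
from h import *
c=avgplan(479,259.5,101,.112,n=3,cam='side')
a=cv2.resize(c['image'][130:230,220:350],None,fx=5,fy=5,interpolation=cv2.INTER_CUBIC);cv2.imwrite('pics/d1.png',a)"
```

```text
mean [479.03 259.46 136.84] sd [0.09 0.02 0.08]
ang 0.113 turn 0.0 xyz units [ 0.   -0.    1.43] F [-0.4 -0.3 -2.9] w 49.2
```

View pics/d1.png

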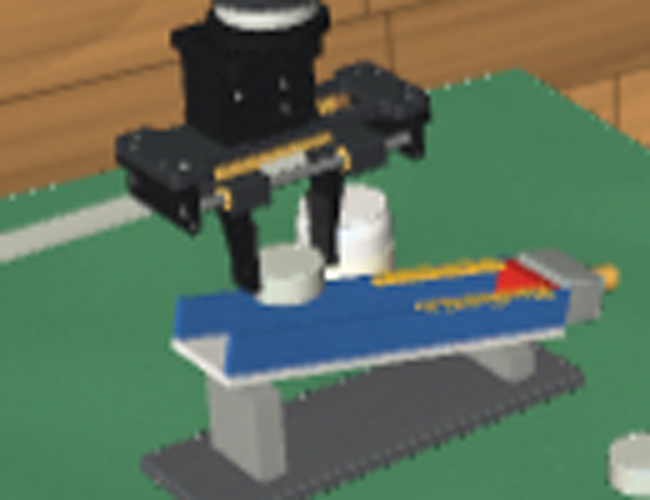

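The disc at about crop (290,275) hangs above the channel, mid-width. Going down.

>>> arm_command:
  targets:
    - [[0, 0, 0.3, 0, -1], [0, 0, 0.3, 0, -1], [0, 0, 0.3, 0, -1], [0, 0, 0.2, 0, -1], [0, 0, 0.15, 0, -1], [0, 0, 0, 0, -1], [0, 0, 0, 0, -1]]

```text
t: 30.5
tcp_pos: [478.9, 259.4, 105.3]
ee_rot: [0.666, 0.746, 0.0, 0.0]
contact_force: [-0.9, 0.1, -2.9]
gripper_width: 48.9
finger_force: 30.0
```

```bash
python3 -c "
from h import *
c=avgplan(479,259.5,101,.112,n=3,cam='side')"
```

```text
mean [478.91 259.38 105.35] sd [0.03 0.01 0.03]
ang 0.113 turn 0.0 xyz units [0.   0.   0.17] F [-0.2  0.  -3.1] w 49.1
```

>>> arm_command:
  targets:
    - [[0, 0, 0.17, 0, -1], [0, 0, 0, 0, -1], [0, 0, 0, 0, 0.3], [0, 0, 0, 0, 0.3], [0, 0, 0, 0, 0.3], [0, 0, 0, 0, 0.3], [0, 0, -0.4, 0, 0.3], [0, 0, -0.8, 0, 0.3], [0, 0, -0.8, 0, 0.3], [0, -0.5, 0, 0, -1], [0, -0.5, 0, 0, -1], [0, -0.5, 0, 0, -1], [0, -0.5, 0, 0, -1], [0, 0, 0, 0, -1], [0, 0, 0, 0, -1]]

```text
t: 32.52
tcp_pos: [429.3, 253.7, 150.9]
ee_rot: [0.666, 0.746, 0.0, 0.0]
contact_force: [-0.5, 0.4, -0.5]
gripper_width: 5.0
finger_force: 0.0
```

```bash
python3 -c "
from h import *
c=avgplan(n=2,cam='side');p=np.load('stop.npy');M=R.from_euler('zy',[p[3],.21]).as_matrix()
for lx in(-240,-190,-130,-115): print(lx,(M@[lx,0,6]+p[:3]).round(1))
w=M@[-240,0,6]+p[:3];avgplan(*w,p[3],n=1)
a=cv2.resize(c['image'][130:230,220:350],None,fx=5,fy=5,interpolation=cv2.INTER_CUBIC);cv2.imwrite('pics/d2.png',a)"
```

```text
mean [429.39 253.65 150.9 ] sd [0.09 0.01 0.02]
ang 0.112 turn -0.0 xyz units [0. 0. 0.] F [0.1 0.2 0. ] w 2.0
-240 [431.9 255.1 102.5]
-190 [480.5 260.6  92.1]
-130 [538.8 267.3  79.7]
-115 [553.4 269.   76.6]
mean [429.47 253.62 150.85] sd [0.01 0.01 0.02]
ang 0.112 turn 0.0 xyz units [0.05 0.1  1.93] F [-0.5  0.1  0.3] w 1.3
```

View pics/d2.png

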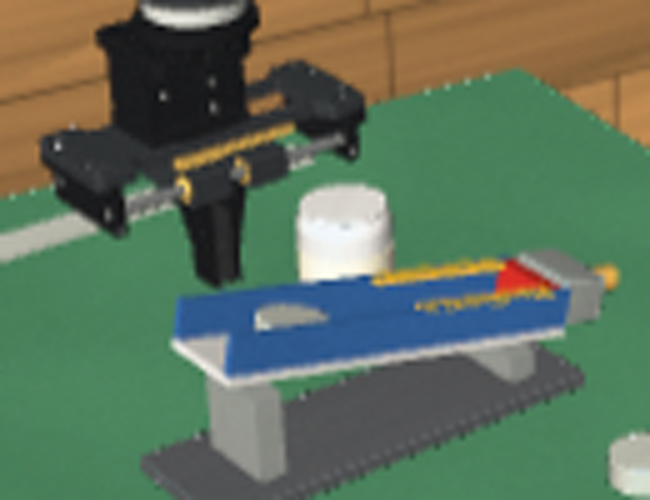

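The disc lies in the channel at crop (290,318), just ahead of the shut fingers.

>>> arm_command:
  targets:
    - [[0.05, 0, 0.6, 0, -1], [0, 0, 0.6, 0, -1], [0, 0, 0.6, 0, -1], [0, 0, 0, 0, -1], [0, 0, 0, 0, -1]]

```text
t: 33.3
tcp_pos: [429.1, 254.9, 105.8]
ee_rot: [0.666, 0.746, 0.0, 0.0]
contact_force: [-0.1, 0.8, -0.0]
gripper_width: 0.7
finger_force: 0.0
```

>>> arm_command:
  targets:
    - [[0, 0.4, 0.09, 0, -1], [0, 0.4, 0.09, 0, -1], [0, 0.4, 0.09, 0, -1], [0, 0.4, 0.09, 0, -1], [0, 0.4, 0.09, 0, -1], [0, 0.4, 0.09, 0, -1], [0, 0.4, 0.09, 0, -1], [0, 0.4, 0.09, 0, -1], [0, 0.4, 0.09, 0, -1], [0, 0.4, 0.09, 0, -1], [0, 0.4, 0.09, 0, -1], [0, 0, 0, 0, -1]]

```text
t: 34.8
tcp_pos: [539.2, 266.9, 80.7]
ee_rot: [0.666, 0.746, 0.0, 0.001]
contact_force: [0.8, -0.8, -0.6]
gripper_width: 0.6
finger_force: 0.0
```

>>> arm_command:
  targets:
    - [[0, -0.2, 0, 0, -1], [0, 0, -1, 0, 0.6], [0, 0, -1, 0, 0.6], [0, 0, -1, 0, 0.6], [0, 0, 0, 0, 0.6], [0, 0, 0, 0, 0.6]]

```text
t: 35.55
tcp_pos: [532.4, 266.6, 155.3]
ee_rot: [0.666, 0.746, -0.0, -0.0]
contact_force: [-0.2, 0.6, -0.7]
gripper_width: 42.4
finger_force: 0.0
```

```bash
python3 -c "
from h import *
c=avgplan(657,113,100,.112,n=2,cam='top')
h=cv2.cvtColor(c['image'],cv2.COLOR_BGR2HSV);m=cv2.inRange(h,(0,0,130),(179,40,255));k,l,q,ce=cv2.connectedComponentsWithStats(m)
print([(ce[i].round(1).tolist(),int(q[i,4])) for i in range(1,k) if 60<q[i,4]<260])"
```

```text
mean [532.32 266.46 154.95] sd [0.09 0.09 0.23]
ang 0.113 turn 0.0 xyz units [-6.66  4.27  2.2 ] F [ 0.1  0.3 -0.6] w 50.6
[([248.5, 127.3], 246), ([336.5, 127.7], 82), ([218.9, 147.6], 192), ([280.0, 166.7], 237), ([396.9, 226.6], 165), ([349.0, 230.2], 167), ([440.6, 288.2], 173), ([425.9, 336.8], 174), ([295.3, 373.3], 62), ([345.9, 372.5], 66)]
```

>>> arm_command:
  targets:
    - [[-0.83, 0.53, 0, 0, 0.6], [-0.83, 0.54, 0, 0, 0.6], [-0.83, 0.54, 0, 0, 0.6], [-0.83, 0.54, 0, 0, 0.6], [-0.83, 0.54, 0.4, 0, 0.6], [-0.83, 0.54, 0.8, 0, 0.6], [-0.83, 0.54, 0.9, 0, 0.6], [-0.84, 0.54, 0.9, 0, 0.6], [0, 0, 0, 0, 0.6], [0, 0, 0, 0, 0.6], [0, 0, 0, 0, 0.6]]

```text
t: 37.02
tcp_pos: [659.0, 115.3, 82.0]
ee_rot: [0.666, 0.746, 0.001, -0.0]
contact_force: [0.2, 1.1, 0.4]
gripper_width: 69.7
finger_force: 0.0
```

```bash
python3 -c "
from h import *
c=avgplan(657.5,112.6,7,.112,n=2,cam='top')"
```

```text
mean [659.03 115.18  82.05] sd [0.03 0.15 0.04]
ang 0.114 turn 0.01 xyz units [-0.1  -0.07  3.  ] F [-0.2  0.4  0.2] w 69.6
```

>>> arm_command:
  targets:
    - [[-0.1, -0.07, 0.6, 0, 0.6], [0, 0, 0.6, 0, 0.6], [0, 0, 0.6, 0, 0.6], [0, 0, 0.6, 0, 0.6], [0, 0, 0.6, 0, 0.6], [0, 0, 0, 0, 0.6], [0, 0, 0, 0, -1], [0, 0, 0, 0, -1], [0, 0, 0, 0, -1], [0, 0, 0, 0, -1], [0, 0, 0, 0, -1]]

```text
t: 38.5
tcp_pos: [658.1, 111.1, 6.8]
ee_rot: [0.666, 0.746, 0.001, 0.0]
contact_force: [1.7, -0.5, 3.3]
gripper_width: 49.4
finger_force: 30.0
```

```bash
python3 -c "
from h import *
c=avgplan(479,260.5,10,.112,n=2,cam='top')"
```

```text
mean [658.13 111.04   6.83] sd [0.   0.02 0.01]
ang 0.113 turn 0.0 xyz units [ 6.74 -6.45 -0.13] F [ 0.3 -0.4  3.7] w 49.3
```

>>> arm_command:
  targets:
    - [[0, 0, -1, 0, -1], [0, 0, -1, 0, -1], [0, 0, -1, 0, -1], [0, 0, -1, 0, -1], [0, 0, -1, 0, -1], [0, 0, -1, 0, -1], [0, 0, -1, 0, -1], [0, 0, 0, 0, -1], [0, 0, 0, 0, -1]]

```text
t: 39.72
tcp_pos: [656.4, 110.8, 179.0]
ee_rot: [0.666, 0.746, -0.001, -0.001]
contact_force: [-0.1, 0.3, -4.1]
gripper_width: 48.7
finger_force: 30.0
```

```bash
python3 -c "
from h import *
c=avgplan(479,260.5,136,.112,n=2,cam='top')"
```

```text
mean [656.31 110.83 178.93] sd [0.06 0.01 0.1 ]
ang 0.113 turn 0.0 xyz units [ 6.74 -6.38  1.72] F [-0.5  0.1 -3.4] w 49.1
```

>>> arm_command:
  targets:
    - [[0.84, -0.8, 0, 0, -1], [0.84, -0.8, 0, 0, -1], [0.84, -0.8, 0, 0, -1], [0.84, -0.8, 0, 0, -1], [0.84, -0.8, 0, 0, -1], [0.84, -0.8, 0, 0, -1], [0.84, -0.8, 0, 0, -1], [0.82, -0.78, 0, 0, -1], [0, 0, 0.5, 0, -1], [0, 0, 0.5, 0, -1], [0, 0, 0.5, 0, -1], [0, 0, 0.2, 0, -1], [0, 0, 0, 0, -1], [0, 0, 0, 0, -1], [0, 0, 0, 0, -1]]

```text
t: 41.7
tcp_pos: [480.6, 259.6, 139.1]
ee_rot: [0.666, 0.746, 0.001, 0.0]
contact_force: [-0.3, -1.0, -2.4]
gripper_width: 49.1
finger_force: 30.0
```

```bash
python3 -c "
from h import *
c=avgplan(479,259.5,101,.112,n=2,cam='top')"
```

```text
mean [480.5  259.62 139.06] sd [0.05 0.02 0.05]
ang 0.113 turn 0.0 xyz units [ 0.   -0.06  1.52] F [-0.5 -0.5 -2.7] w 49.1
```

>>> arm_command:
  targets:
    - [[0, -0.06, 0.3, 0, -1], [0, 0, 0.3, 0, -1], [0, 0, 0.3, 0, -1], [0, 0, 0.2, 0, -1], [0, 0, 0.2, 0, -1], [0, 0, 0.2, 0, -1], [0, 0, 0, 0, -1], [0, 0, 0, 0, -1], [0, 0, 0, 0, 0.3], [0, 0, 0, 0, 0.3], [0, 0, 0, 0, 0.3], [0, 0, 0, 0, 0.3], [0, 0, -0.4, 0, 0.3], [0, 0, -0.8, 0, 0.3], [0, 0, -0.8, 0, 0.3], [0, -0.5, 0, 0, -1], [0, -0.5, 0, 0, -1], [0, -0.5, 0, 0, -1], [0, -0.5, 0, 0, -1], [0, 0, 0, 0, -1]]

```text
t: 44.3
tcp_pos: [427.8, 253.7, 150.9]
ee_rot: [0.666, 0.746, -0.0, -0.0]
contact_force: [-0.2, -0.2, 0.6]
gripper_width: 14.8
finger_force: 0.0
```

```bash
python3 -c "
from h import *
avgplan(429.5,254.9,105,.112,n=3,cam='side')
c=cap('side','d3')
a=cv2.resize(c['image'][130:230,220:350],None,fx=5,fy=5,interpolation=cv2.INTER_CUBIC);cv2.imwrite('pics/d3c.png',a)"
```

```text
mean [428.74 253.71 151.08] sd [0.59 0.04 0.11]
ang 0.113 turn 0.01 xyz units [0.04 0.04 1.84] F [-0.1 -0.3  0.3] w 4.7
```

View pics/d3c.png

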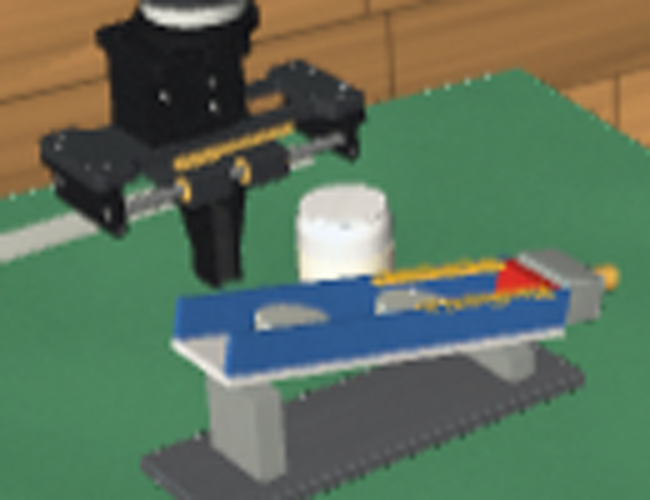

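Both discs are in the channel, the first under the lips at crop (400,298), the second at (290,318).

>>> arm_command:
  targets:
    - [[0.04, 0.04, 0.6, 0, -1], [0, 0, 0.6, 0, -1], [0, 0, 0.6, 0, -1], [0, 0, 0, 0, -1], [0, 0, 0, 0, -1]]

```text
t: 45.12
tcp_pos: [430.1, 254.8, 106.1]
ee_rot: [0.666, 0.746, 0.0, 0.0]
contact_force: [1.6, -0.7, 0.2]
gripper_width: 0.3
finger_force: 0.0
```

>>> arm_command:
  targets:
    - [[0, 0.4, 0.085, 0, -1], [0, 0.4, 0.085, 0, -1], [0, 0.4, 0.085, 0, -1], [0, 0.4, 0.085, 0, -1], [0, 0.4, 0.085, 0, -1], [0, 0.4, 0.085, 0, -1], [0, 0.4, 0.085, 0, -1], [0, 0.4, 0.085, 0, -1], [0, 0.4, 0.085, 0, -1], [0, 0.4, 0.085, 0, -1], [0, 0.4, 0.085, 0, -1], [0, 0, 0, 0, -1], [0, 0, 0, 0, -1]]

```text
t: 46.75
tcp_pos: [539.6, 266.9, 82.5]
ee_rot: [0.666, 0.746, 0.0, 0.0]
contact_force: [-0.4, 0.1, 0.2]
gripper_width: 0.5
finger_force: 0.0
```

>>> arm_command:
  targets:
    - [[0, 0.1, 0.02, 0, -1], [0, 0.1, 0.02, 0, -1], [0, 0.1, 0.02, 0, -1], [0, 0, 0, 0, -1], [0, 0, 0, 0, -1]]

```text
t: 47.38
tcp_pos: [546.7, 268.1, 81.2]
ee_rot: [0.666, 0.746, 0.0, 0.0]
contact_force: [-1.4, 0.5, -0.4]
gripper_width: 0.6
finger_force: 0.8
```

>>> arm_command:
  targets:
    - [[0, 0.1, 0.02, 0, -1], [0, 0.1, 0.02, 0, -1], [0, 0, 0, 0, -1], [0, 0, 0, 0, -1]]

```text
t: 47.88
tcp_pos: [552.0, 268.4, 80.1]
ee_rot: [0.666, 0.746, 0.0, 0.0]
contact_force: [-0.7, 0.1, -0.2]
gripper_width: 0.8
finger_force: 0.3
```

>>> arm_command:
  targets:
    - [[0, 0.1, 0.02, 0, -1], [0, 0.1, 0.02, 0, -1], [0, 0, 0, 0, -1]]

```text
t: 48.25
tcp_pos: [556.9, 269.1, 79.1]
ee_rot: [0.666, 0.746, 0.0, 0.0]
contact_force: [-0.9, -0.5, -0.6]
gripper_width: 0.1
finger_force: 0.5
```

>>> arm_command:
  targets:
    - [[0, 0.1, 0.02, 0, -1], [0, 0.1, 0.02, 0, -1], [0, 0, 0, 0, -1]]

```text
t: 48.62
tcp_pos: [562.0, 269.6, 78.1]
ee_rot: [0.666, 0.746, 0.0, 0.0]
contact_force: [-0.9, 0.1, -0.3]
gripper_width: 0.3
finger_force: 0.4
```

```bash
python3 -c "
from h import *
avgplan(n=1)
c=cap('side','d4')
a=cv2.resize(c['image'][130:230,220:350],None,fx=5,fy=5,interpolation=cv2.INTER_CUBIC);cv2.imwrite('pics/d4c.png',a)"
```

```text
mean [561.96 269.62  78.15] sd [0.01 0.01 0.02]
ang 0.112 turn -0.0 xyz units [0. 0. 0.] F [-0.7 -0.   0. ] w 0.3
```

>>> arm_command:
  targets:
    - [[0, 0.1, 0.02, 0, -1], [0, 0.1, 0.02, 0, -1], [0, 0, 0, 0, -1]]

```text
t: 49.1
tcp_pos: [562.9, 269.9, 77.6]
ee_rot: [0.666, 0.746, -0.003, -0.003]
contact_force: [-11.8, -3.7, 9.8]
gripper_width: 0.4
finger_force: 7.1
```

>>> arm_command:
  targets:
    - [[0, 0.1, 0.02, 0, -1], [0, 0.1, 0.02, 0, -1], [0, 0, 0, 0, -1]]

```text
t: 49.48
tcp_pos: [563.0, 270.1, 77.2]
ee_rot: [0.666, 0.746, -0.007, -0.006]
contact_force: [-24.9, -6.4, 23.1]
gripper_width: 0.3
finger_force: 15.1
```

```bash
python3 -c "
from h import *
avgplan(n=1)
c=cap('side','d4')
a=cv2.resize(c['image'][130:230,220:350],None,fx=5,fy=5,interpolation=cv2.INTER_CUBIC);cv2.imwrite('pics/d4c.png',a)"
```

```text
mean [563.01 270.09  77.13] sd [0.03 0.01 0.02]
ang 0.114 turn -0.0 xyz units [0. 0. 0.] F [-25.   -6.4  23.1] w 0.4
```

View pics/d4c.png

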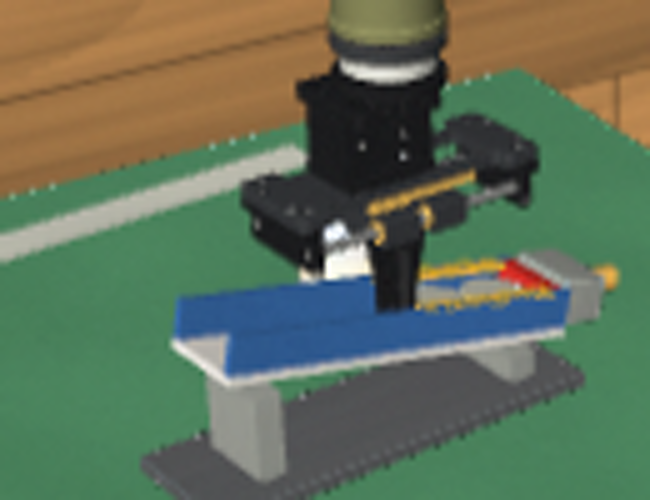

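>>> arm_command:
  targets:
    - [[0, -0.3, -0.05, 0, -1], [0, -0.4, -0.1, 0, -1], [0, -0.3, -0.5, 0, -1], [0, 0, -1, 0, -1], [0, 0, -1, 0, -1], [0, 0, -1, 0, -1], [1, 0, -1, 0, -1], [1, 0, 0, 0, -1], [1, 0, 0, 0.27, -1], [1, 0, 0, 0, -1], [1, 0, 0, 0, -1], [1, 0, 0, 0, -1], [0, 0, 0, 0, -1]]

```text
t: 51.2
tcp_pos: [531.8, 420.4, 191.5]
ee_rot: [0.682, 0.731, -0.0, -0.0]
contact_force: [-0.1, -0.4, 0.4]
gripper_width: 0.4
finger_force: 0.0
```

```bash
python3 - <<'E'
from h import *
avgplan(413,-152,180,.067,n=1)
c=cap('top','d5');s=cap('side','d5s')
for n,c0 in(('top',c),('side',s)):
    h=cv2.cvtColor(c0['image'],cv2.COLOR_BGR2HSV)
    m=cv2.inRange(h,(0,200,120),(4,255,255));k,l,q,ce=cv2.connectedComponentsWithStats(m);print(n,[(ce[i].round(1).tolist(),int(q[i,4])) for i in range(1,k) if q[i,4]>15])
a=np.vstack([cv2.resize(cv2.rotate(c['image'][140:255,195:250],cv2.ROTATE_90_CLOCKWISE),None,fx=5,fy=5,interpolation=cv2.INTER_CUBIC),cv2.resize(c['image'][165:265,325:440],(575,320))]);print(a.shape)
cv2.imwrite('pics/d5c.png',a[:600])
E
```

```text
mean [532.32 419.23 191.57] sd [0.48 1.15 0.11]
ang 0.069 turn 0.01 xyz units [-22.48  -6.29   0.46] F [ 0.3 -0.5  0.2] w 0.6
top [([218.0, 157.5], 43), ([375.1, 244.1], 31), ([449.6, 317.6], 40)]
side [([323.7, 184.3], 18), ([326.4, 265.9], 49), ([295.5, 340.2], 90)]
(595, 575, 3)
```

View pics/d5c.png

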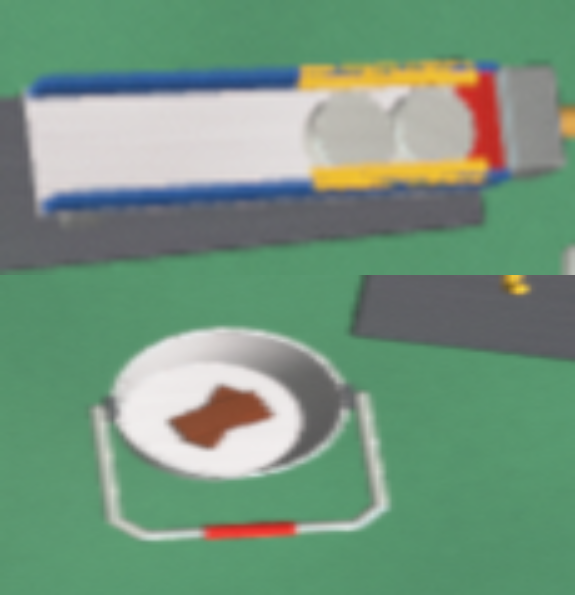

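The two discs touch each other and the red stop; the offcuts lie crossed in the pail, with the bail flat toward the robot. Now to the bail.

>>> arm_command:
  targets:
    - [[-0.98, -0.27, 0, 0, -0.36], [-0.98, -0.27, 0, 0, -0.36], [-0.98, -0.27, 0, 0, -0.36], [-0.98, -0.27, 0, 0, -0.36], [-0.98, -0.27, 0, 0, -0.36], [-0.98, -0.27, 0, 0, -0.36], [-0.98, -0.27, 0, 0, -0.36], [-0.98, -0.27, 0, 0, -0.36], [-0.98, -0.27, 0, 0, -0.36], [-0.98, -0.27, 0, 0, -0.36], [-0.98, -0.27, 0, 0, -0.36], [-0.98, -0.27, 0, 0, -0.36], [-0.98, -0.27, 0, 0, -0.36], [-0.98, -0.27, 0, 0, -0.36], [-0.98, -0.27, 0, 0, -0.36], [-0.98, -0.27, 0, 0, -0.36], [-0.98, -0.27, 0, 0, -0.36], [-0.98, -0.27, 0, 0, -0.36], [-0.98, -0.27, 0, 0, -0.36], [-0.98, -0.27, 0, 0, -0.36]]

```text
t: 53.85
tcp_pos: [430.1, -82.0, 192.4]
ee_rot: [0.684, 0.73, 0.0, -0.0]
contact_force: [-0.4, -0.7, 0.3]
gripper_width: 28.0
finger_force: 0.0
```

>>> arm_command:
  targets:
    - [[-0.98, -0.27, 0, 0, -0.36], [-0.98, -0.27, 0.4, 0, -0.36], [-0.9, -0.27, 0.8, 0, -0.36], [0, 0, 0.6, 0, -0.36], [0, 0, 0, 0, -0.36], [0, 0, 0, 0, -0.36], [0, 0, 0, 0, -0.36]]

```text
t: 54.72
tcp_pos: [415.8, -152.6, 148.0]
ee_rot: [0.683, 0.73, 0.0, 0.0]
contact_force: [0.5, -0.4, 0.4]
gripper_width: 28.3
finger_force: 0.0
```

```bash
python3 - <<'E'
from h import *
t=ld('d5');s=ld('d5s')
p=tri([(t,375.1,244.1),(s,326.4,265.9)]);print(p.round(1),onz(t,375.1,244.1,95).round(1),onz(s,326.4,265.9,95).round(1))
h=cv2.cvtColor(t['image'],cv2.COLOR_BGR2HSV);m=cv2.inRange(h,(3,150,40),(12,255,150));k,l,q,ce=cv2.connectedComponentsWithStats(m);print([(ce[i].round(1).tolist(),int(q[i,4])) for i in range(1,k) if q[i,4]>15])
avgplan(412.5,-152,80,.067,n=2)
E
```

```text
[ 412.8 -151.9   98.3] [ 413.  -152.3   95. ] [ 415.1 -148.1   95. ]
[([368.8, 208.7], 139), ([76.8, 328.7], 2491), ([27.5, 365.6], 17), ([1.7, 373.9], 17), ([26.5, 388.7], 769)]
mean [ 415.74 -152.7   147.98] sd [0.07 0.09 0.06]
ang 0.067 turn -0.0 xyz units [ 0.04 -0.13  2.72] F [ 0.2 -0.2 -0.2] w 28.0
```

>>> arm_command:
  targets:
    - [[0, -0.1, 0.6, 0, -0.36], [0, 0, 0.7, 0, -0.36], [0, 0, 0.7, 0, -0.36], [0, 0, 0.7, 0, -0.36], [0, 0, 0, 0, -0.36], [0, 0, 0, 0, -0.36], [0, 0, 0, 0, -1], [0, 0, 0, 0, -1], [0, 0, 0, 0, -1], [0, 0, 0, 0, -1]]

```text
t: 56.08
tcp_pos: [414.2, -153.3, 80.6]
ee_rot: [0.683, 0.73, 0.001, 0.001]
contact_force: [3.9, -0.3, -0.4]
gripper_width: 10.9
finger_force: 30.0
```

```bash
python3 - <<'E'
from h import *
avgplan(n=2)
E
```

```text
mean [ 414.07 -153.31   80.55] sd [0.14 0.02 0.06]
ang 0.066 turn -0.0 xyz units [0. 0. 0.] F [ 4.3 -0.1 -0.6] w 10.7
```

>>> arm_command:
  targets:
    - [[0, 0.04, -0.57, 0, -1], [0, 0.11, -0.56, 0, -1], [0, 0.19, -0.55, 0, -1], [0, 0.25, -0.52, 0, -1], [0, 0.32, -0.48, 0, -1], [0, 0.38, -0.43, 0, -1], [0, 0, 0, 0, -1], [0, 0, 0, 0, -1]]

```text
t: 57.18
tcp_pos: [444.1, -151.3, 157.6]
ee_rot: [0.684, 0.73, -0.001, -0.001]
contact_force: [-4.2, -0.2, 3.7]
gripper_width: 10.6
finger_force: 30.0
```

```bash
python3 - <<'E'
from h import *
avgplan(n=2)
E
```

```text
mean [ 443.95 -151.32  157.47] sd [0.09 0.01 0.09]
ang 0.065 turn -0.0 xyz units [0. 0. 0.] F [-4.9 -0.4  4.4] w 11.1
```

>>> arm_command:
  targets:
    - [[0, 0.4, -0.46, 0, -1], [0, 0.47, -0.34, 0, -1], [0, 0.51, -0.26, 0, -1], [0, 0.54, -0.18, 0, -1], [0, 0.55, -0.11, 0, -1], [0, 0.55, -0.04, 0, -1], [0, 0, 0, 0, -1], [0, 0, 0, 0, -1], [0, 0, 0, 0, -1]]

```text
t: 58.4
tcp_pos: [519.5, -146.3, 192.0]
ee_rot: [0.684, 0.73, -0.0, -0.0]
contact_force: [0.3, -0.4, -9.1]
gripper_width: 11.3
finger_force: 30.0
```

```bash
python3 - <<'E'
from h import *
avgplan(n=1)
c=cap('top','e1');s=cap('side','e1s')
cv2.imwrite('pics/e1c.png',np.hstack([cv2.resize(c['image'][120:270,320:480],(400,375)),cv2.resize(s['image'][160:310,300:460],(400,375))]))
E
```

```text
mean [ 519.53 -146.3   192.13] sd [0.07 0.03 0.09]
ang 0.065 turn -0.0 xyz units [0. 0. 0.] F [ 0.  -0.1 -8.9] w 11.1
```

View pics/e1c.png

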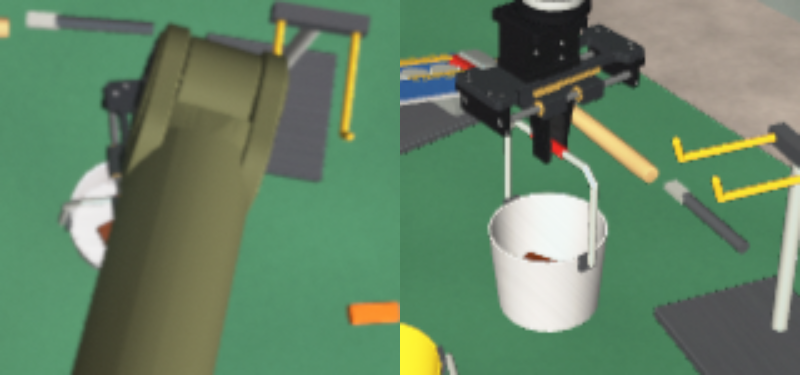

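>>> arm_command:
  targets:
    - [[0, 0, 0.06, 0, -1], [0, 0, 0, 0, -1], [0, 0, 0, 0, -1], [0, 0, 0, 0, -1], [0, 0, 0, 0, -1]]

```text
t: 59.18
tcp_pos: [520.2, -146.3, 191.0]
ee_rot: [0.684, 0.73, 0.0, 0.0]
contact_force: [-0.0, 0.6, -6.4]
gripper_width: 10.8
finger_force: 30.0
```

>>> arm_command:
  targets:
    - [[0, 0, 0.06, 0, -1], [0, 0, 0, 0, -1], [0, 0, 0, 0, -1], [0, 0, 0, 0, -1], [0, 0, 0, 0, -1]]

```text
t: 59.8
tcp_pos: [520.9, -146.0, 190.4]
ee_rot: [0.683, 0.73, 0.001, 0.001]
contact_force: [0.4, 3.4, 3.9]
gripper_width: 10.5
finger_force: 30.0
```

>>> arm_command:
  targets:
    - [[0, 0, -0.2, 0, -1], [0, 0, -0.4, 0, -1], [0, 0, -0.4, 0, -1], [0, 0, -0.4, 0, -1], [0, 0, -0.4, 0, -1], [0, 0, -0.4, 0, -1], [0, 0, -0.4, 0, -1], [0, 0, -0.4, 0, -1], [0, 0, -0.3, 0, -1], [0, 0, 0, 0.3, -1], [0, 0, 0, 0.4, -1], [0, 0, 0, 0.4, -1], [0, 0, 0, 0.22, -1], [0, 0, 0, 0, -1], [0, 0, 0, 0, -1]]

```text
t: 61.68
tcp_pos: [520.1, -146.3, 272.0]
ee_rot: [0.763, 0.647, -0.0, -0.0]
contact_force: [-0.4, -0.7, -8.6]
gripper_width: 11.0
finger_force: 30.0
```

```bash
python3 - <<'E'
from h import *
s=cap('side','f0');t=cap('top','f0t')
avgplan(601,-312.3,272,-.164,n=1)
E
```

```text
mean [ 520.12 -146.23  271.95] sd [0.   0.   0.01]
ang -0.165 turn -0.0 xyz units [-6.03  4.28 -0.  ] F [-0.2 -0.6 -8.6] w 10.8
```

>>> arm_command:
  targets:
    - [[-0.2, 0.05, 0, 0, -1], [-0.4, 0.08, 0, 0, -1], [-0.5, 0.09, 0, 0, -1], [-0.5, 0.09, 0, 0, -1], [-0.5, 0.09, 0, 0, -1], [-0.5, 0.09, 0, 0, -1], [-0.5, 0.09, 0, 0, -1], [-0.5, 0.09, 0, 0, -1], [-0.5, 0.09, 0, 0, -1], [-0.5, 0.09, 0, 0, -1], [-0.5, 0.09, 0, 0, -1], [-0.5, 0.08, 0, 0, -1], [-0.5, 0.06, 0, 0, -1], [-0.3, 0, 0, 0, -1], [-0.13, 0, 0, 0, -1], [0, 0, 0, 0, -1], [0, 0, 0, 0, -1], [0, 0, 0, 0, -1], [0, 0, 0, 0, -1]]

```text
t: 64.2
tcp_pos: [520.1, -311.5, 272.0]
ee_rot: [0.763, 0.647, 0.0, 0.0]
contact_force: [0.9, 0.1, -9.0]
gripper_width: 11.0
finger_force: 30.0
```

```bash
python3 - <<'E'
from h import *
avgplan(601,-312.3,272,-.164,n=2)
s=cap('side','f1');t=cap('top','f1t')
cv2.imwrite('pics/f1c.png',np.hstack([cv2.resize(t['image'][100:300,340:540],(400,400)),cv2.resize(s['image'][140:360,340:540],(400,440))[:400]]))
E
```

```text
mean [ 520.06 -311.57  271.97] sd [0.02 0.03 0.01]
ang -0.165 turn -0.0 xyz units [ 0.5  3.2 -0. ] F [ 0.3  0.1 -8.9] w 10.7
```

View pics/f1c.png

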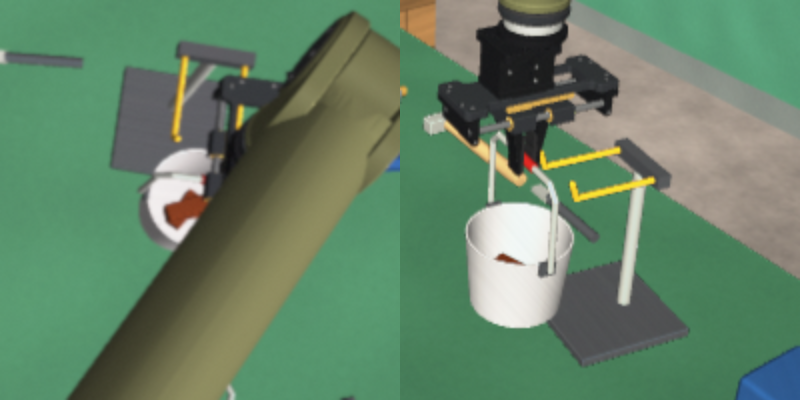

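The bail is held clear of the prong tips and the pail hangs freely below. Correct 12 mm sideways, then move in along the prongs.

>>> arm_command:
  targets:
    - [[0.25, 0, 0, 0, -1], [0.25, 0, 0, 0, -1], [0, 0.2, 0, 0, -1], [0, 0.4, 0, 0, -1], [0, 0.4, 0, 0, -1], [0, 0.4, 0, 0, -1], [0, 0.4, 0, 0, -1], [0, 0.4, 0, 0, -1], [0, 0.4, 0, 0, -1], [0, 0.4, 0, 0, -1], [0, 0.2, 0, 0, -1], [0, 0, 0, 0, -1], [0, 0, 0, 0, -1], [0, 0, 0, 0, -1], [0, 0, 0, 0, -1]]

```text
t: 66.28
tcp_pos: [600.8, -312.4, 272.1]
ee_rot: [0.763, 0.646, 0.0, -0.0]
contact_force: [-0.1, 0.2, -9.0]
gripper_width: 10.9
finger_force: 30.0
```

```bash
python3 - <<'E'
from h import *
avgplan(601,-312.3,225,-.164,n=2)
s=cap('side','f2')
cv2.imwrite('pics/f2c.png',cv2.resize(s['image'][160:280,370:500],(650,600)))
E
```

```text
mean [ 600.73 -312.48  272.03] sd [0.02 0.03 0.03]
ang -0.165 turn -0.01 xyz units [0.01 0.01 1.88] F [-0.1  0.2 -8.8] w 11.0
```

View pics/f2c.png

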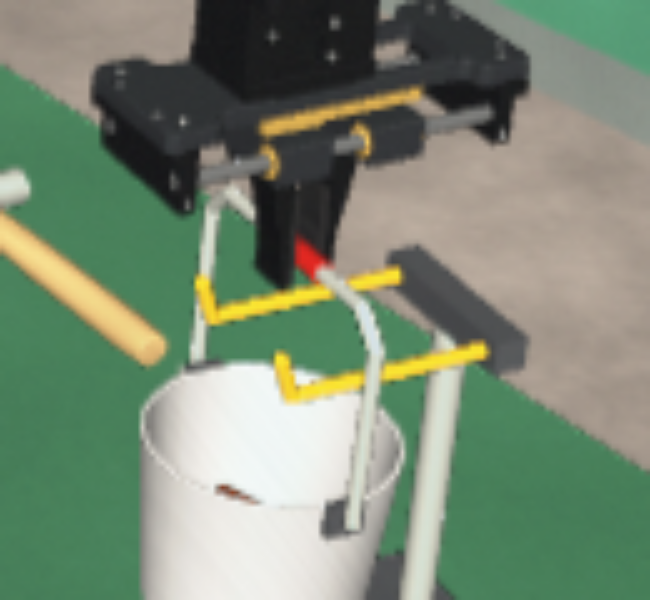

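The bar is above the prongs, behind their tips, with the legs outside them. Lowering.

>>> arm_command:
  targets:
    - [[0, 0, 0.3, 0, -1], [0, 0, 0.3, 0, -1], [0, 0, 0.3, 0, -1], [0, 0, 0.3, 0, -1], [0, 0, 0.3, 0, -1], [0, 0, 0.2, 0, -1], [0, 0, 0, 0, -1], [0, 0, 0, 0, -1]]

```text
t: 67.42
tcp_pos: [601.1, -312.6, 229.7]
ee_rot: [0.763, 0.646, 0.0, 0.0]
contact_force: [-0.2, 0.5, -8.6]
gripper_width: 11.2
finger_force: 30.0
```

>>> arm_command:
  targets:
    - [[0, 0, 0.08, 0, -1], [0, 0, 0.08, 0, -1], [0, 0, 0, 0, -1], [0, 0, 0, 0, -1]]

```text
t: 67.92
tcp_pos: [601.0, -312.5, 225.4]
ee_rot: [0.763, 0.646, 0.0, -0.0]
contact_force: [-0.2, 1.0, -8.2]
gripper_width: 11.1
finger_force: 30.0
```

>>> arm_command:
  targets:
    - [[0, 0, 0.08, 0, -1], [0, 0, 0, 0, -1], [0, 0, 0, 0, -1]]

```text
t: 68.3
tcp_pos: [601.2, -312.7, 224.2]
ee_rot: [0.763, 0.646, 0.0, 0.0]
contact_force: [-1.5, 0.6, -2.9]
gripper_width: 10.8
finger_force: 30.0
```

>>> arm_command:
  targets:
    - [[0, 0, 0.06, 0, -1], [0, 0, 0, 0, -1], [0, 0, 0, 0, -1]]

```text
t: 68.68
tcp_pos: [601.2, -312.7, 223.8]
ee_rot: [0.763, 0.646, 0.001, 0.001]
contact_force: [-3.2, 2.1, 6.0]
gripper_width: 10.6
finger_force: 30.0
```

The prongs carry the weight. Release and rise.

>>> arm_command:
  targets:
    - [[0, 0, -0.03, 0, -1], [0, 0, 0, 0, -0.36], [0, 0, 0, 0, -0.36], [0, 0, 0, 0, -0.36], [0, 0, 0, 0, -0.36], [0, 0, -0.3, 0, -0.36], [0, 0, -0.5, 0, -0.36], [0, 0, -0.8, 0, -0.36], [0, 0, -1, 0, -0.36], [0, 0, -1, 0, -0.36], [0, 0, -1, 0, -0.36], [0, 0, 0, 0, -0.36], [0, -1, 0, 0, -0.36], [0, -1, 0, 0, -0.36], [0, -1, 0, 0, -0.36], [0, -1, 0, 0, -0.36], [0, -1, 0, 0, -0.36], [0, -0.6, 0, 0, -0.36], [0, 0, 0, 0, -0.36]]

```text
t: 71.05
tcp_pos: [462.0, -289.6, 337.8]
ee_rot: [0.763, 0.646, 0.001, -0.0]
contact_force: [0.7, 0.8, 0.1]
gripper_width: 27.7
finger_force: 0.0
```

>>> arm_command:
  targets:
    - [[0, 0, 0, 0, -0.36], [0, 0, 0, 0, -0.36], [0, 0, 0, 0, -0.36], [0, 0, 0, 0, -0.36], [0, 0, 0, 0, -0.36], [0, 0, 0, 0, -0.36], [0, 0, 0, 0, -0.36], [0, 0, 0, 0, -0.36], [0, 0, 0, 0, -0.36], [0, 0, 0, 0, -0.36], [0, 0, 0, 0, -0.36], [0, 0, 0, 0, -0.36], [0, 0, 0, 0, -0.36], [0, 0, 0, 0, -0.36], [0, 0, 0, 0, -0.36], [0, 0, 0, 0, -0.36]]

```text
t: 73.05
tcp_pos: [462.8, -289.5, 337.7]
ee_rot: [0.763, 0.646, 0.0, 0.0]
contact_force: [-0.2, -0.6, -0.6]
gripper_width: 27.9
finger_force: 0.0
```

```bash
python3 - <<'E'
from h import *
st()
s=cap('side','g1');t=cap('top','g1t')
p=None
cs=[]
for c in(t,s):
    h=cv2.cvtColor(c['image'],cv2.COLOR_BGR2HSV);m=cv2.inRange(h,(0,200,120),(4,255,255));k,l,q,ce=cv2.connectedComponentsWithStats(m);print([(ce[i].round(1).tolist(),int(q[i,4])) for i in range(1,k) if q[i,4]>10])
a=cv2.resize(s['image'][130:350,230:530],(800,587));cv2.imwrite('pics/g1c.png',a)
E
```

```text
t 73.05 tcp [ 462.8 -289.5  337.7] rot [[0.164, 0.986, 0.0], [0.986, -0.164, 0.0], [0.0, 0.0, -1.0]] F [-0.2 -0.6 -0.6] w 27.9 q [-0.38  0.07  0.96  1.55 -0.06  1.55  0.41]
[([218.0, 157.5], 43), ([440.6, 162.2], 29)]
[([323.7, 184.3], 18), ([426.0, 225.4], 53), ([295.6, 340.2], 91)]
```

View pics/g1c.png

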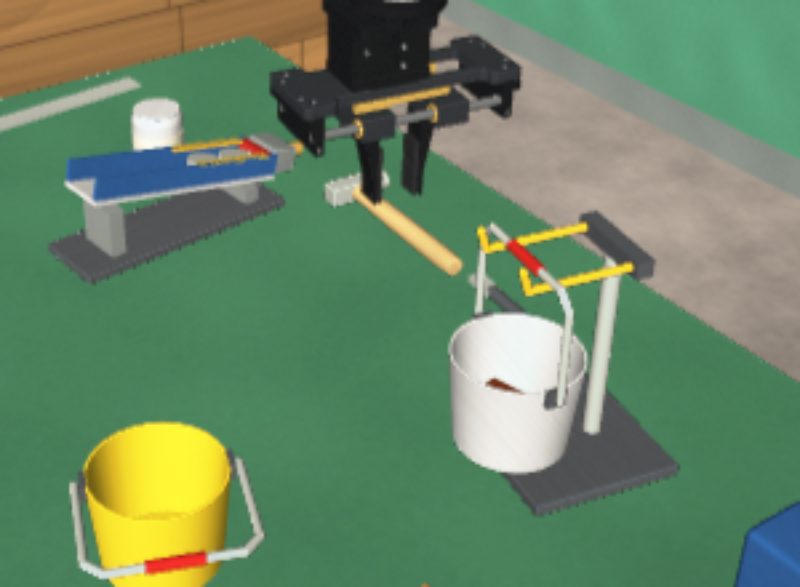

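The pail hangs by its bar on both prongs and both discs sit at the stop. Final check, then hand in.

```bash
python3 - <<'E'
from h import *
t=ld('g1t');s=ld('g1');d=ld('d5')
p=tri([(t,440.6,162.2),(s,426,225.4)]);g=p-[601.1,-312.3,239];a=-.164
print(p.round(1),'hook frame',(g[0]*np.cos(a)+g[1]*np.sin(a)).round(1),(-g[0]*np.sin(a)+g[1]*np.cos(a)).round(1))
df=np.abs(t['image'][140:255,195:250].astype(int)-d['image'][140:255,195:250]).max();print('chute diff',df)
if df<60 and abs(g).max()<20: print(manip.sign_off())
E
```

```text
[ 602.6 -305.4  237.4] hook frame 0.3 7.0
chute diff 4
the job is handed in; nothing more can be done
None
```

The job is handed in, but the sign-off gave no verdict: all three offcuts are in the pail, which hangs by its bail on both prongs (bar within about 7 mm of the seat); the two discs present lie in a closed row against the red stop; the hammer, chisel and tin were not touched.

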